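# Build a buffet riser up to the height gauge

## Task

Build up the buffet riser at the height gauge: take boards from the sloping rack and lay them flat, centred and square on the base block standing at the gauge, one on another, until the top of the stack meets the mark, and no more. Then swing the gauge's finger round over the stack to its stop to prove the height. Leave the boards you do not need lying in the rack, and do not disturb the two base blocks, the cup or the jar.

Things in the scene. Friction and masses are not known exactly. Their poses are not given: they have to be found in the camera images.
- rack: fixed plywood sloping rack, 125 x 190 mm, up to 90 mm high; origin on the bench under the middle of the slope, which is 50 mm up. The slope falls 30 degrees towards the rack's +x (away from the robot), so boards on it face up and towards its +x. Two piles of two boards, 116 mm apart along y, lie long side up the slope against a 36 mm lip at the lower end.
- board0_mid (a point): plain light wooden riser board, 100 (x) x 56 (y) x 22 (z) mm, about 85 g; point at its centre, x along its length, z through its thickness. At the start it lies flat on the 30 degree slope of the rack, on top of board2 in the pile at the rack's +y side.
- board1_mid (a point): plain light wooden riser board, 100 (x) x 56 (y) x 22 (z) mm, about 85 g; point at its centre, x along its length, z through its thickness. At the start it lies flat on the 30 degree slope of the rack, on top of board3 in the pile at the rack's -y side.
- board2_mid (a point): plain light wooden riser board, 100 (x) x 56 (y) x 22 (z) mm, about 85 g; point at its centre, x along its length, z through its thickness. At the start it lies flat on the 30 degree slope of the rack, directly on the slope, under board0.
- board3_mid (a point): plain light wooden riser board, 100 (x) x 56 (y) x 22 (z) mm, about 85 g; point at its centre, x along its length, z through its thickness. At the start it lies flat on the 30 degree slope of the rack, directly on the slope, under board1.
- gauge: fixed steel height gauge; origin on the bench at the centre of the stack's place; x along the stack's long side, from post to stack, z up. On the -x side: a foot 60 x 70 x 8 mm with a 16 mm post, 105 mm from the origin, and an upright rule, 26 mm wide, with black lines, 77 mm from the origin.
- pad (a point): on the bench at the centre of the stack's place at the gauge (the gauge's origin, same axes); boards are to be centred over it with their length along its x.
- mark (a point): the mark: the height of the black top edge of the gauge's rule, 94 mm above the bench; this point lies straight above point pad at that height.
- finger (a joint): swing of the gauge's finger about the post, rad: 0 = pointing to the gauge's -y, grows counter-clockwise from above to 1.571 = its stop, along +x over the stack. Starts at 0 to 0.35, turns easily (0.03 N m), stays where left. Flat steel bar 16 wide, 118 long, 8 mm thick; underside 97 mm above the bench, 3 mm over a stack of the right height.
- finger_axis (a point): point on the finger's vertical turning axis, 101 mm above the bench; same axes as the gauge.
- finger_knob (a point): middle of the upright round steel knob on the finger: 14 mm diameter, 36 mm tall (from 105 to 141 mm above the bench), 85 mm from the turning axis.
- thin_base_top (a point): plain wooden base block, 110 (x) x 66 (y) x 28 mm high, 180 g, loose; point at the centre of its top face, z up. Long side along the gauge's x. One of the two base blocks stands centred on point pad and starts the stack; the other, a bystander, stands about 165 mm from it along the gauge's +x. Which is which varies.
- thick_base_top (a point): plain wooden base block, 110 (x) x 66 (y) x 50 mm high, 325 g, loose; point at the centre of its top face, z up. Long side along the gauge's x. One of the two base blocks stands centred on point pad and starts the stack; the other, a bystander, stands about 165 mm from it along the gauge's +x. Which is which varies.
- cup_mid (a point): bystander: empty wooden cup, 58 mm wide, 58 mm high; point half-way up.
- jar_mid (a point): bystander: glass jar with a copper lid, 60 mm wide, 75 mm high; point half-way up.
Mind the look-alikes: they are no part of the job. Leave any black or yellow look-alike of the part that bears board1_mid alone. What is shaped like the part that bears board2_mid but green is not meant.

How it is judged:
By the outcome, as a careful person would: the job done as asked, in the order asked, and still so for the second after the job is handed in, with the robot touching nothing.
It also fails if it takes over 72 s, if anything falls off the work surface, if the arm or the gripper's body presses on something with over 40 N, if the wrist force passes 120 N, or if a joint passes its speed limit or range.

## Robot

A 6-joint arm with a two-finger parallel gripper is mounted at the origin on the work surface. World frame = base frame: x ahead of the robot, y to its left, z up, the work surface at z = 0. Lengths are in m, angles in rad, forces in N, time in s.
With the tool pointing down it reaches from about 0.35 to 0.775 m from the base axis. Payload 7.3 kg.
Tool frame: the origin (TCP) lies between the finger pads; the fingertips stand robot.tcp_to_tips ahead of it and the grasp point (between the pads) lies 2 mm behind it (robot.tcp_to_tips is the distance from the TCP to the fingertips, in m); y points along the fingers, x is the direction in which the jaws open and shut, and the axes are right-handed (so a half turn about y gives the same grasp; the last joint's range is limited). The gripper opens to 92 mm and grips with 3 to 60 N. Pads are 19 mm wide; open, the fingers measure 130 mm over their backs; the gripper's body (75 mm by 190 mm) begins 47 mm behind the grasp point.
Start: joints at [0.956, 0.342, 1.524, -0, 1.275, -0.146], TCP at [0.237, 0.468, 0.244] pointing down, gripper open.
Joint ranges: [-2.53, 2.53], [-0.77, 2.02], [0.04, 2.7], [-1, 4.14], [0.28, 2.66], [-3.11, 3.11]. Speed limits (rad/s): [2.57, 2.57, 3.14, 3.14, 3.14, 3.14].

## Interface

Orientations are given as [roll, pitch, yaw] about the fixed x, y, z axes, in that order (R = Rz(yaw) Ry(pitch) Rx(roll)).
In Python, from cell import status, read_camera, get_calibration, robot gives the robot as it stands.
- The arm moves only by the shell command python3 -m creep 'ROWS' [FORCE]. ROWS is JSON, a list of rows, each an object of numbers: "dx", "dy", "dz": the shift along the tool's x, y, z in m; "rx", "ry", "rz": the turn, a rotation vector about the tool's x, y, z in rad; "gripper": the opening, from 0 (shut) to 1 (fully open). A call has 1 to 20 rows; each row is the pose to reach, as a shift and turn from the pose commanded when the call began, along the tool's axes at that moment; what a row does not reach only later rows make up. A row lasts 1/8 s, in which the tool goes at most 62.5 mm and 10.7 degrees, less where a joint would pass 70% of its speed; a pose out of reach is approached as far as the arm can. A call with a gripper value outside its range is refused whole. The fingers move at their own pace and stop on an object; FORCE is the grip in N (left out, the last holds). Time passes only in rows, so rows that repeat a pose let the fingers close. It gives the time, the measured TCP pose, the force and the opening at its end, in the units of the state.
- status.observe(): the state, without advancing time (a new reading comes with each control period).
- read_camera(name): name is "scene" or "top" or "wrist"; returns (picture, depth): 400x640x3 uint8, red, green, blue; 400x640 float32, m along the optical axis (not along the pixel's ray), 0 where there is no reading.
- get_calibration(name): a dict with "fx", "fy", "cx", "cy" (pixels), "xyz" and "rotation" of the camera in the world; the wrist camera has in their place "mount" (4x4, takes a point from camera to tool coordinates, whose origin is the TCP and whose axes are the tool frame's). Camera axes: x right, y down, z forward; pixel columns grow to the right and rows downward; lengths in m; the calibration is good to about 2 mm. A picture is of the moment at which its call begins: read the wrist's pose just before it. get_calibration takes no time and is no camera call.
- robot.hand_in(): hands the job in, once; it reports no verdict.
The state is a dict: "time": time; "qpos": joint angles; "qvel": joint speeds; "joint_efforts": joint torques, N m; "tool_pos": TCP position; "tool_rot": TCP orientation; "contact_force": force on the tool from outside, world axes, zero at the start; "torque": the same for the moment, N m; "opening": finger opening in m.
Only numpy, scipy, OpenCV 4.12 (cv2) and the standard library are available. Lean on these libraries where they do the work, as an engineer would, in place of code of your own. Each camera call takes 0.05 s, during which the arm holds its last target.

## Working session

There is one attempt and no reset: what is moved stays moved. The work goes in short steps, Python scripts to look and compute and a shell command to move; the robot and the scene stay as the last step left them, time stands still between calls to the robot, and variables do not carry over. Pictures are saved under pics/ and viewed, and the job is handed in when it is done.

```bash
ls; mkdir -p pics
python3 - <<'E'
from cell import status, read_camera, get_calibration, robot
import cv2, numpy as np
s=status.observe(); print(s); print(robot.tcp_to_tips)
for n in ["scene","top","wrist"]:
    p,d=read_camera(n); cv2.imwrite(f"pics/{n}0.png",p[:,:,::-1]); np.save(f"{n}0.npy",d); print(n,get_calibration(n))
E
```

```text
pics
{'time': 0.0, 'qpos': array([ 9.55971651e-01,  3.42711557e-01,  1.52504069e+00,  2.66803219e-05,
        1.27536919e+00, -1.45984581e-01]), 'qvel': array([ 0.0008739 , -0.00010471, -0.00040483,  0.00053028, -0.00017516,
        0.00144751]), 'joint_efforts': array([-8.49002863e-04, -4.31245351e+01, -2.44217974e+01,  7.17921113e-02,
        5.61052572e-02, -1.39271883e-04]), 'tool_pos': array([0.23696515, 0.46805016, 0.24304247]), 'tool_rot': array([-1.57054870e+00,  1.50880379e-03,  1.10194863e+00]), 'contact_force': array([ 0.27000816, -0.91102422, -0.21782435]), 'torque': array([0.00551363, 0.03958008, 0.01335078]), 'opening': 0.09195531998610793}
0.017
scene {'fx': 518.1953534931293, 'fy': 518.1953534931293, 'cx': 313.96366895804056, 'cy': 195.6187409199569, 'xyz': array([ 1.74045258, -0.5157575 ,  0.90945797]), 'rotation': array([-2.1626986 ,  0.01172504,  1.20026876])}
top {'fx': 463.10285206808834, 'fy': 463.10285206808834, 'cx': 312.59710696510416, 'cy': 201.42612191054386, 'xyz': array([ 0.40843112, -0.08904587,  1.13615019]), 'rotation': array([-2.9425976 ,  0.00914024, -1.56265592])}
wrist {'fx': 280.2943885693045, 'fy': 280.2943885693045, 'cx': 318.85882555837924, 'cy': 204.2926194317227, 'mount': array([[ 9.99998725e-01, -5.65737335e-05,  1.59556044e-03,
         2.73976123e-04],
       [-1.53970865e-03, -2.98492871e-01,  9.54410622e-01,
        -1.41387190e-01],
       [ 4.22268845e-04, -9.54411862e-01, -2.98492577e-01,
         8.04041371e-02],
       [ 0.00000000e+00,  0.00000000e+00,  0.00000000e+00,
         1.00000000e+00]])}
```

View pics/scene0.png

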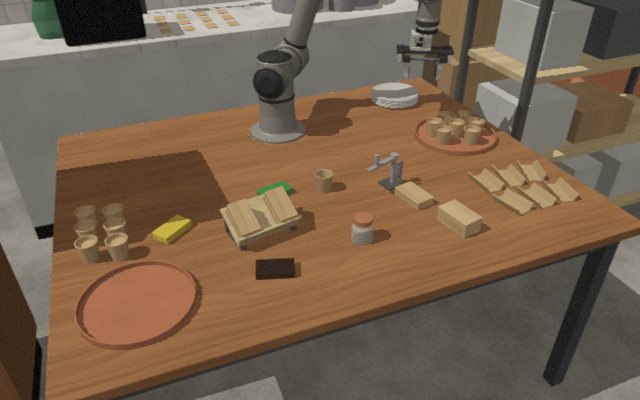

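View pics/top0.png

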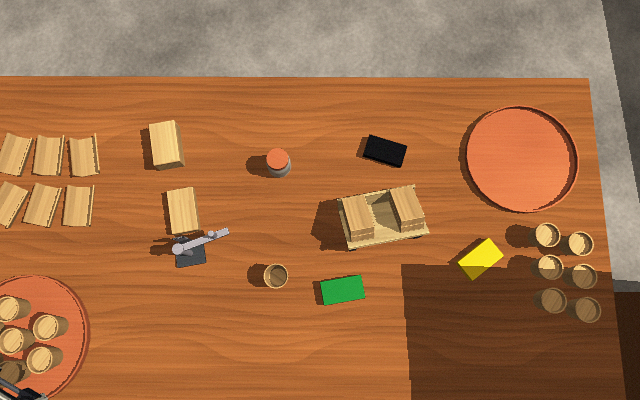

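View pics/wrist0.png

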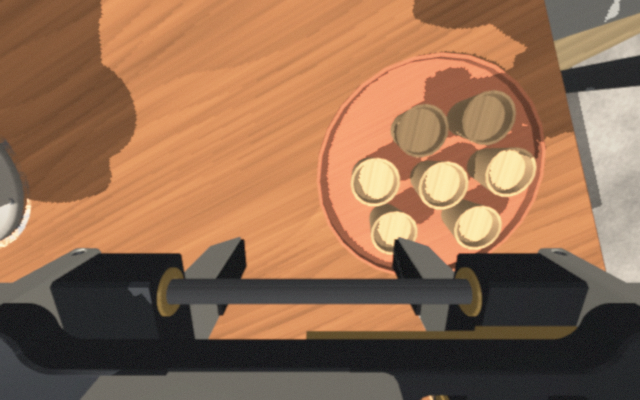

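```bash
cat > h.py <<'E'
import numpy as np, cv2
from scipy.spatial.transform import Rotation as R
from cell import status, read_camera, get_calibration, robot
def cam(n,s=None):
    c=get_calibration(n)
    if n=="wrist":
        T=np.eye(4);s=s or status.observe();T[:3,:3]=R.from_euler('xyz',s['tool_rot']).as_matrix();T[:3,3]=s['tool_pos'];T=T@c['mount']
    else:
        T=np.eye(4);T[:3,:3]=R.from_euler('xyz',c['rotation']).as_matrix();T[:3,3]=c['xyz']
    return c,T
def cloud(d,c,T):
    v,u=np.mgrid[:400,:640]
    P=np.stack([(u-c['cx'])/c['fx']*d,(v-c['cy'])/c['fy']*d,d],-1)@T[:3,:3].T+T[:3,3]
    P[d<=0]=np.nan
    return P
def ray(u,v,c,T):
    r=T[:3,:3]@np.array([(u-c['cx'])/c['fx'],(v-c['cy'])/c['fy'],1]); return T[:3,3],r
def tri(obs): # obs: list (u,v,c,T)
    A=np.zeros((3,3));b=np.zeros(3)
    for u,v,c,T in obs:
        o,r=ray(u,v,c,T);r=r/np.linalg.norm(r);M=np.eye(3)-np.outer(r,r);A+=M;b+=M@o
    return np.linalg.solve(A,b)
def project(p,c,T):
    q=T[:3,:3].T@(np.asarray(p)-T[:3,3]);return c['fx']*q[0]/q[2]+c['cx'],c['fy']*q[1]/q[2]+c['cy']
E
python3 - <<'E'
from h import *
for n,b in [("top",(140,100,440,320)),("scene",(140,130,500,290))]:
    im=cv2.imread(f"pics/{n}0.png");x0,y0,x1,y1=b
    f=800/(x1-x0); cv2.imwrite(f"pics/{n}0c.png",cv2.resize(im[y0:y1,x0:x1],None,fx=f,fy=f,interpolation=cv2.INTER_CUBIC))
c,T=cam("top");P=cloud(np.load("top0.npy"),c,T)
for nm,u,v in [("blockA",182,210),("blockB",166,145),("table",230,330),("boardL",358,215),("boardR",408,205),("lipmid",380,190),("jar",278,159),("knob",211,234),("finger tip",226,231),("black",385,150),("green",342,290),("cupin",276,276)]:
    print(nm,P[v,u].round(4))
c,T=cam("scene");P=cloud(np.load("scene0.npy"),c,T)
for nm,u,v in [("blockA",413,194),("blockB",459,215),("table",330,300)]: print(nm,P[v,u].round(4))
E
```

```text
blockA [0.6082 0.2408 0.0294]
blockB [0.7666 0.2844 0.0504]
table [ 0.3248  0.117  -0.0016]
boardL [ 0.5881 -0.1819  0.091 ]
boardR [ 0.6125 -0.2971  0.0894]
lipmid [ 0.6686 -0.2464 -0.0036]
jar [0.7247 0.0056 0.0758]
knob [0.5359 0.1415 0.1394]
finger tip [0.5474 0.1162 0.1045]
black [ 0.7665 -0.2579  0.0194]
green [ 0.4201 -0.1486  0.0148]
cupin [0.4523 0.0104 0.0008]
blockA [0.6157 0.2356 0.0242]
blockB [0.7889 0.2792 0.0494]
table [ 0.9132 -0.1642  0.0011]
```

View pics/top0c.png

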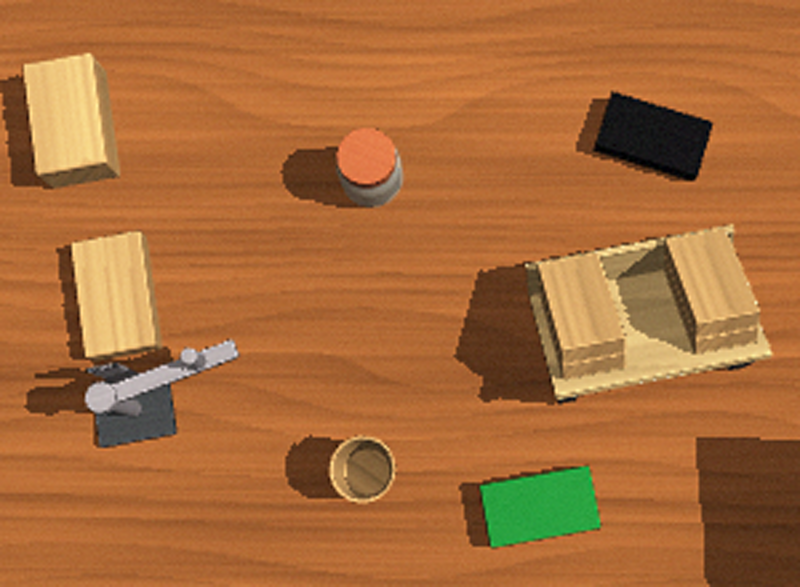

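View pics/scene0c.png

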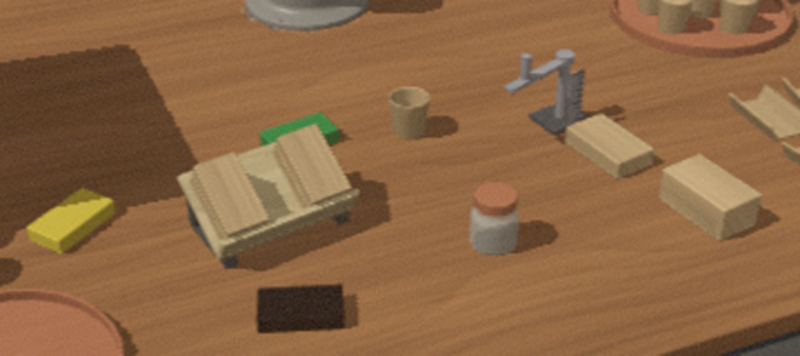

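Run:
```python
from h import *
im=cv2.imread("pics/top0.png")
a=cv2.resize(im[175:260,330:440],None,fx=7,fy=7,interpolation=cv2.INTER_CUBIC);cv2.imwrite("pics/rack_t.png",a)
a=cv2.resize(im[175:275,150:240],None,fx=6,fy=6,interpolation=cv2.INTER_CUBIC);cv2.imwrite("pics/g_t.png",a)
im=cv2.imread("pics/scene0.png")
a=cv2.resize(im[180:250,215:305],None,fx=8,fy=8,interpolation=cv2.INTER_CUBIC);cv2.imwrite("pics/rack_s.png",a)
a=cv2.resize(im[145:215,360:440],None,fx=8,fy=8,interpolation=cv2.INTER_CUBIC);cv2.imwrite("pics/g_s.png",a)
```

```text
(no output)
```

View pics/rack_t.png

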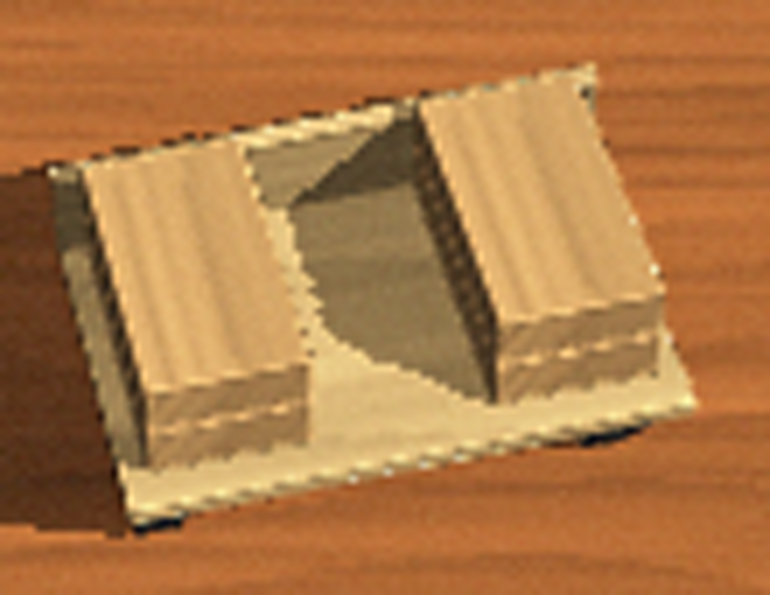

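View pics/rack_s.png

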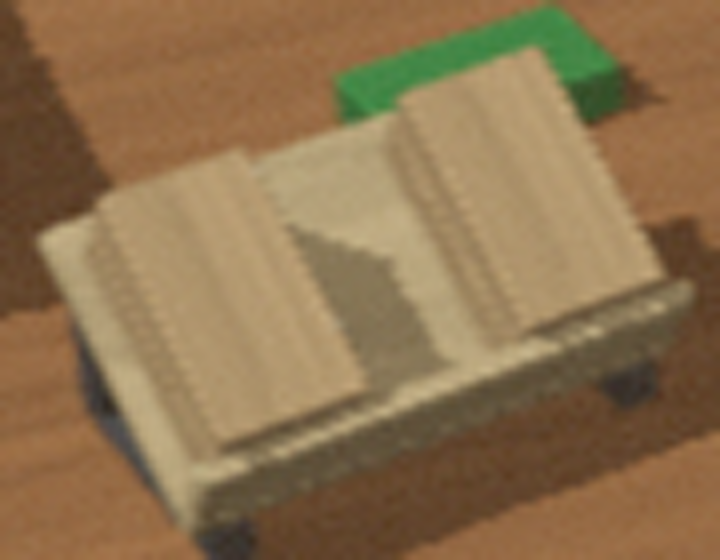

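View pics/g_t.png

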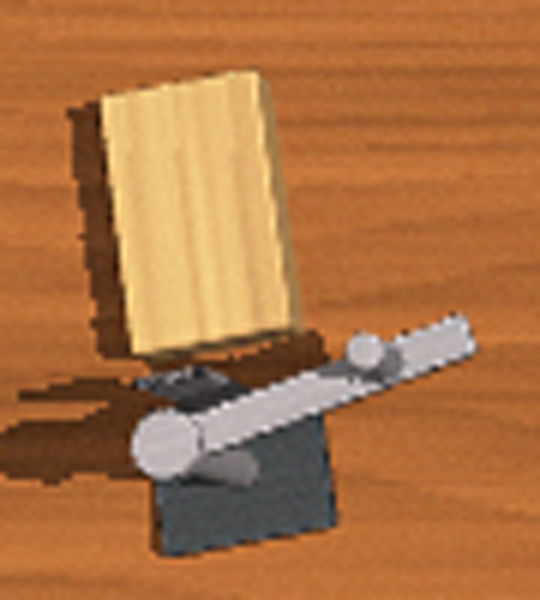

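View pics/g_s.png

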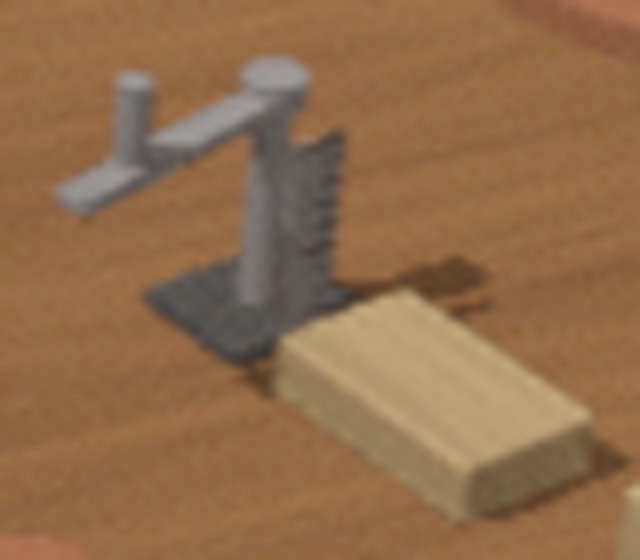

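```bash
cat > m1.py <<'E'
from h import *
ct=cam("top");cs=cam("scene")
def f(p,k,ox,oy): return ((p[0]+.5)/k-.5+ox,(p[1]+.5)/k-.5+oy)
def pair(t,s,tk,sk): 
    a=f(t,*tk);b=f(s,*sk);p=tri([(*a,*ct),(*b,*cs)])
    e=[np.hypot(*(np.array(project(p,*ct))-a)),np.hypot(*(np.array(project(p,*cs))-b))]
    return p,e
rt=(7,330,175);rs=(8,215,180);gt=(6,150,175);gs=(8,360,145)
D={"Lboard":[((84,172),(662,275),rt,rs),((242,145),(515,335),rt,rs),((308,362),(400,100),rt,rs),((148,392),(540,48),rt,rs)],
"Rboard":[((415,102),(365,385),rt,rs),((580,80),(215,447),rt,rs),((660,296),(100,203),rt,rs),((498,325),(243,152),rt,rs)],
"base":[((102,98),(590,420),gt,gs),((260,72),(465,470),gt,gs),((298,332),(280,345),gt,gs),((136,356),(405,292),gt,gs)],
"knob/axis":[((366,350),(136,80),gt,gs),((166,445),(275,76),gt,gs)]}
for n,l in D.items():
    Q=[];print(n)
    for a in l:
        p,e=pair(*a);Q.append(p);print("  ",p.round(4),np.round(e,1))
    Q=np.array(Q)
    if len(Q)==4:
        ax=(Q[0]+Q[1]-Q[2]-Q[3])/2;ay=(Q[0]+Q[3]-Q[1]-Q[2])/2
        n_=np.cross(ax,ay);n_/=np.linalg.norm(n_)
        print("  c",Q.mean(0).round(4),"len",np.linalg.norm(ax).round(4),np.linalg.norm(ay).round(4),"yaw x",np.degrees(np.arctan2(ax[1],ax[0])).round(1),"yaw y",np.degrees(np.arctan2(-ay[0],ay[1])).round(1),"n",n_.round(3))
E
python3 m1.py
```

```text
Lboard
   [ 0.6308 -0.1455  0.0631] [0.2 0.2]
   [ 0.6408 -0.2009  0.0596] [0.5 0.4]
   [ 0.5594 -0.215   0.1098] [0.2 0.1]
   [ 0.5496 -0.162   0.1126] [0.6 0.5]
  c [ 0.5952 -0.1809  0.0863] len 0.0966 0.0552 yaw x 10.6 yaw y 10.3 n [0.516 0.045 0.855]
Rboard
   [ 0.655  -0.2586  0.0648] [0.3 0.3]
   [ 0.6641 -0.3142  0.0615] [0.2 0.2]
   [ 0.5816 -0.3276  0.1099] [0. 0.]
   [ 0.5717 -0.2752  0.111 ] [0. 0.]
  c [ 0.6181 -0.2939  0.0868] len 0.0966 0.0548 yaw x 10.3 yaw y 10.0 n [0.488 0.05  0.871]
base
   [0.6562 0.2825 0.0263] [0.2 0.1]
   [0.668  0.2194 0.0269] [0.5 0.4]
   [0.5613 0.1995 0.0228] [0.8 0.6]
   [0.5502 0.2625 0.026 ] [0.3 0.3]
  c [0.6089 0.241  0.0255] len 0.1082 0.064 yaw x 10.6 yaw y 10.3 n [-0.016 -0.024  1.   ]
knob/axis
   [0.5381 0.1426 0.1419] [0.3 0.2]
   [0.5062 0.2218 0.1101] [0.1 0. ]
```

```bash
cat >> h.py <<'E'
def Rt(psi,tilt):
    psi=np.radians(psi);t=np.radians(tilt)
    n=np.array([np.sin(t)*np.cos(psi),np.sin(t)*np.sin(psi),np.cos(t)])
    x=np.array([-np.sin(psi),np.cos(psi),0]);y=-n
    return np.stack([x,y,np.cross(x,y)],1),n
def rel(pos,Rm,s=None):
    s=s or status.observe();R0=R.from_euler('xyz',s['tool_rot']).as_matrix()
    d=R0.T@(np.asarray(pos)-s['tool_pos']);w=R.from_matrix(R0.T@Rm).as_rotvec()
    print('dx %.4f dy %.4f dz %.4f rx %.4f ry %.4f rz %.4f'%(*d,*w),'| dist %.3f ang %.1f'%(np.linalg.norm(d),np.degrees(np.linalg.norm(w))))
def show():
    s=status.observe();print('t',round(s['time'],2),'q',s['qpos'].round(2),'p',s['tool_pos'].round(4),'r',s['tool_rot'].round(3),'F',s['contact_force'].round(1),'op',round(s['opening'],4))
E
python3 - <<'E'
from h import *
M,n=Rt(10.4,30)
rel([0.42,0.10,0.24],Rt(10.4,0)[0])
rel(np.array([0.6067,-0.2375,0.0866])+0.1*n,M)
E
```

```text
dx -0.2457 dy 0.0034 dz -0.3296 rx -0.0006 ry -0.6503 rz -0.0010 | dist 0.411 ang 37.3
dx -0.4321 dy 0.0704 dz -0.6884 rx 0.5043 ry -0.6355 rz 0.1692 | dist 0.816 ang 47.5
```

```bash
python3 -m creep '[{"dx":-0.04,"dz":-0.05,"ry":-0.1},{"dx":-0.08,"dz":-0.1,"ry":-0.25},{"dx":-0.12,"dz":-0.15,"ry":-0.4},{"dx":-0.16,"dz":-0.2,"ry":-0.55},{"dx":-0.2,"dz":-0.26,"ry":-0.65},{"dx":-0.245,"dz":-0.33,"ry":-0.65},{"dx":-0.28,"dz":-0.39,"ry":-0.65},{"dx":-0.31,"dz":-0.45,"ry":-0.65},{"dx":-0.34,"dz":-0.51,"rx":0.15,"ry":-0.65,"rz":0.05},{"dx":-0.37,"dz":-0.57,"rx":0.3,"ry":-0.65,"rz":0.1},{"dx":-0.4,"dy":0.03,"dz":-0.63,"rx":0.45,"ry":-0.64,"rz":0.15},{"dx":-0.432,"dy":0.07,"dz":-0.688,"rx":0.504,"ry":-0.636,"rz":0.169},{"dx":-0.432,"dy":0.07,"dz":-0.688,"rx":0.504,"ry":-0.636,"rz":0.169},{"dx":-0.432,"dy":0.07,"dz":-0.688,"rx":0.504,"ry":-0.636,"rz":0.169},{"dx":-0.432,"dy":0.07,"dz":-0.688,"rx":0.504,"ry":-0.636,"rz":0.169}]'
cat > snap.py <<'E'
from h import *
import sys
def snap(tag,n="wrist"):
    s=status.observe();p,d=read_camera(n)
    cv2.imwrite(f"pics/{tag}.png",p[:,:,::-1]);np.savez(f"{tag}.npz",d=d,pos=s['tool_pos'],rot=s['tool_rot']);return s,p,d
if __name__=="__main__":
    show();snap(sys.argv[1],*(sys.argv[2:3]))
E
python3 snap.py w1
```

```text
t 0.15 q [ 0.96  0.34  1.52  0.    1.28 -0.15] p [0.237  0.4681 0.2432] r [-1.571e+00  1.000e-03  1.102e+00] F [-0.4 -0.6  0. ] op 0.0919invalid input at $[0]: expected keys dx, dy, dz, rx, ry, rz, gripper
```

```bash
python3 -m creep '[{"dx":-0.04,"dy":0,"dz":-0.05,"rx":0,"ry":-0.1,"rz":0,"gripper":1},{"dx":-0.08,"dy":0,"dz":-0.1,"rx":0,"ry":-0.25,"rz":0,"gripper":1},{"dx":-0.12,"dy":0,"dz":-0.15,"rx":0,"ry":-0.4,"rz":0,"gripper":1},{"dx":-0.16,"dy":0,"dz":-0.2,"rx":0,"ry":-0.55,"rz":0,"gripper":1},{"dx":-0.2,"dy":0,"dz":-0.26,"rx":0,"ry":-0.65,"rz":0,"gripper":1},{"dx":-0.245,"dy":0,"dz":-0.33,"rx":0,"ry":-0.65,"rz":0,"gripper":1},{"dx":-0.28,"dy":0,"dz":-0.39,"rx":0,"ry":-0.65,"rz":0,"gripper":1},{"dx":-0.31,"dy":0,"dz":-0.45,"rx":0,"ry":-0.65,"rz":0,"gripper":1},{"dx":-0.34,"dy":0,"dz":-0.51,"rx":0.15,"ry":-0.65,"rz":0.05,"gripper":1},{"dx":-0.37,"dy":0,"dz":-0.57,"rx":0.3,"ry":-0.65,"rz":0.1,"gripper":1},{"dx":-0.4,"dy":0.03,"dz":-0.63,"rx":0.45,"ry":-0.64,"rz":0.15,"gripper":1},{"dx":-0.432,"dy":0.07,"dz":-0.688,"rx":0.504,"ry":-0.636,"rz":0.169,"gripper":1},{"dx":-0.432,"dy":0.07,"dz":-0.688,"rx":0.504,"ry":-0.636,"rz":0.169,"gripper":1},{"dx":-0.432,"dy":0.07,"dz":-0.688,"rx":0.504,"ry":-0.636,"rz":0.169,"gripper":1},{"dx":-0.432,"dy":0.07,"dz":-0.688,"rx":0.504,"ry":-0.636,"rz":0.169,"gripper":1}]'; python3 snap.py w1;python3 - <<'E'
from h import *
M,n=Rt(10.4,30)
rel(np.array([0.6067,-0.2375,0.0866])+0.1*n,M)
E
```

```text
time: 2.08
tool_pos: [0.6553, -0.2292, 0.1705]
tool_rot: [-1.045, -0.003, 1.751]
contact_force: [-0.0, 0.5, 0.9]
opening: 0.0918
t 2.08 q [-0.34  1.07  0.46 -0.28  2.06 -2.17] p [ 0.6553 -0.2292  0.1705] r [-1.045 -0.003  1.751] F [-0.   0.5  0.9] op 0.0918
dx -0.0007 dy -0.0009 dz 0.0002 rx -0.0004 ry 0.0009 rz 0.0022 | dist 0.001 ang 0.1
```

View pics/w1.png

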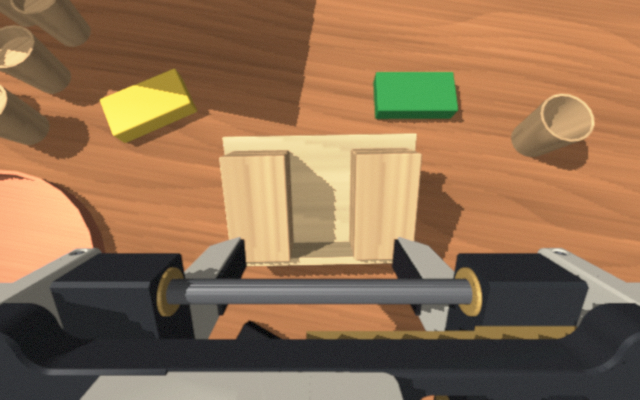

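Run:
```python
from h import *
im=cv2.imread("pics/w1.png")
cv2.imwrite("pics/w1c.png",cv2.resize(im[125:275,210:430],None,fx=3.6,fy=3.6,interpolation=cv2.INTER_CUBIC))
z=np.load("w1.npz");c,T=cam("wrist",dict(tool_pos=z['pos'],tool_rot=z['rot']));P=cloud(z['d'],c,T)
M,n=Rt(10.4,30)
for nm,(u0,v0,u1,v1) in dict(R=(360,165,405,235),L=(235,165,280,240)).items():
    Q=P[v0:v1,u0:u1].reshape(-1,3);Q=Q[~np.isnan(Q[:,0])];m=Q.mean(0);nn=np.linalg.svd(Q-m,full_matrices=False)[2][2];nn*=np.sign(nn[2])
    print(nm,m.round(4),nn.round(3),'tilt',np.degrees(np.arccos(nn[2])).round(1),'az',np.degrees(np.arctan2(nn[1],nn[0])).round(1),'plane at n:',(m@n).round(4))
print('stereo plane',np.array([0.5952,-0.1809,0.0863])@n,np.array([0.6181,-0.2939,0.0868])@n)
```

```text
R [ 0.5894 -0.1842  0.0929] [0.489 0.1   0.867] tilt 29.9 az 11.6 plane at n: 0.3537
L [ 0.6114 -0.2921  0.0933] [0.492 0.082 0.867] tilt 29.9 az 9.4 plane at n: 0.3551
stereo plane 0.3511209053727475 0.35261647970879634
```

View pics/w1c.png

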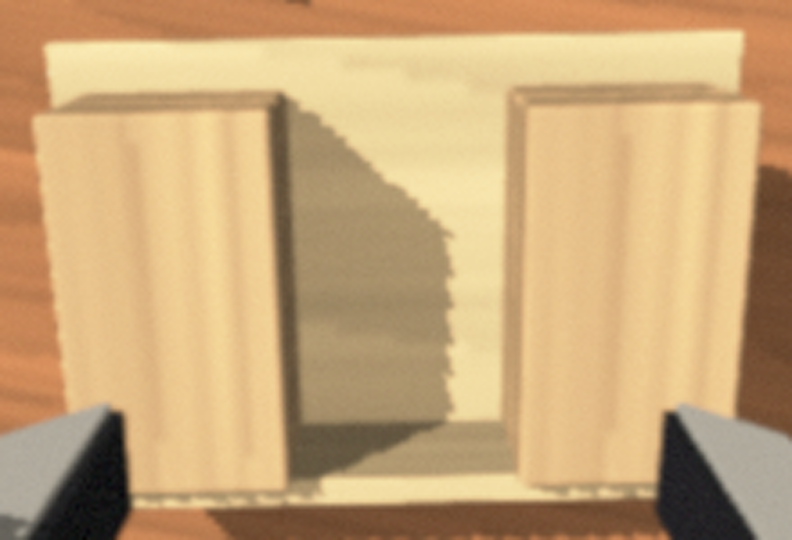

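Run:
```python
from h import *
z=np.load("w1.npz");c,T=cam("wrist",dict(tool_pos=z['pos'],tool_rot=z['rot']))
M,n=Rt(10.4,30);ex=np.array([M[1,0],-M[0,0],0]); ey=M[:,0];ed=-M[:,2] # ed down-slope
def on(u,v,k):
    o,r=ray((u+.5)/3.6-.5+210,(v+.5)/3.6-.5+125,c,T);return o+r*(k-o@n)/(r@n)
for nm,k,pts in [("b0",.353,[(525,104),(760,100),(523,485),(737,420)]),("b1",.3535,[(34,116),(275,110),(288,490),(70,400)])]:
    Q=np.array([on(u,v,k) for u,v in pts]);print(nm);print(Q.round(4))
    print(' y',(Q@ey).round(4),'s',(Q@ed).round(4))
    yaw=Q[2]-(Q[0] if nm=="b0" else Q[1]);print(' edge',np.linalg.norm(yaw).round(4),'skew(deg)',np.degrees(np.arctan2(yaw@ey,yaw@ed)).round(2))
for p in [(0.5952,-0.1809,0.0863),(0.6181,-0.2939,0.0868)]: print('stereo y,s',np.array(p)@ey,np.array(p)@ed)
```

```text
b0
[[ 0.559  -0.2151  0.1126]
 [ 0.5482 -0.1612  0.1131]
 [ 0.6431 -0.1962  0.0629]
 [ 0.6173 -0.1455  0.0722]]
 y [-0.3125 -0.2575 -0.3091 -0.2546] s [0.3862 0.3852 0.4856 0.467 ]
 edge 0.0995 skew(deg) 1.97
b1
[[ 0.5823 -0.3276  0.1117]
 [ 0.5709 -0.2724  0.1124]
 [ 0.6554 -0.2568  0.0628]
 [ 0.6434 -0.3148  0.0756]]
 y [-0.4273 -0.371  -0.3709 -0.4257] s [0.3889 0.3875 0.4868 0.461 ]
 edge 0.0992 skew(deg) 0.03
stereo y,s -0.2853730743232748 0.43555924770518273
stereo y,s -0.4006505389514252 0.43714965844171544
```

```bash
cat >> h.py <<'E'
MR,nR=Rt(10.4,30);eyR=MR[:,0];edR=-MR[:,2]
def rackpt(y,s,k): return eyR*y+edR*s+nR*k
E
python3 - <<'E'
from h import *
rel(rackpt(-0.2836,0.4355,0.43),MR);rel(rackpt(-0.2836,0.4355,0.352),MR)
E
```

```text
dx 0.0588 dy 0.0211 dz 0.0010 rx -0.0004 ry 0.0009 rz 0.0022 | dist 0.062 ang 0.1
dx 0.0586 dy 0.0991 dz 0.0009 rx -0.0004 ry 0.0009 rz 0.0022 | dist 0.115 ang 0.1
```

```bash
python3 -m creep '[{"dx":0.03,"dy":0,"dz":0.001,"rx":0,"ry":0,"rz":0.002,"gripper":1},{"dx":0.0585,"dy":0.02,"dz":0.001,"rx":0,"ry":0,"rz":0.002,"gripper":1},{"dx":0.0585,"dy":0.05,"dz":0.001,"rx":0,"ry":0,"rz":0.002,"gripper":1},{"dx":0.0585,"dy":0.075,"dz":0.001,"rx":0,"ry":0,"rz":0.002,"gripper":1},{"dx":0.0585,"dy":0.09,"dz":0.001,"rx":0,"ry":0,"rz":0.002,"gripper":1},{"dx":0.0585,"dy":0.099,"dz":0.001,"rx":0,"ry":0,"rz":0.002,"gripper":1},{"dx":0.0585,"dy":0.099,"dz":0.001,"rx":0,"ry":0,"rz":0.002,"gripper":1}]' 25; python3 snap.py w2;python3 - <<'E'
from h import *
rel(rackpt(-0.2836,0.4355,0.352),MR)
E
```

```text
time: 3.0
tool_pos: [0.5956, -0.1786, 0.0894]
tool_rot: [-1.049, 0.001, 1.755]
contact_force: [0.2, 0.2, 0.7]
opening: 0.0918
t 3.0 q [-0.3   0.95  0.96 -0.24  1.7  -2.03] p [ 0.5956 -0.1786  0.0894] r [-1.049e+00  1.000e-03  1.755e+00] F [0.2 0.2 0.7] op 0.0918
dx -0.0001 dy 0.0026 dz -0.0006 rx 0.0026 ry 0.0012 rz -0.0022 | dist 0.003 ang 0.2
```

View pics/w2.png

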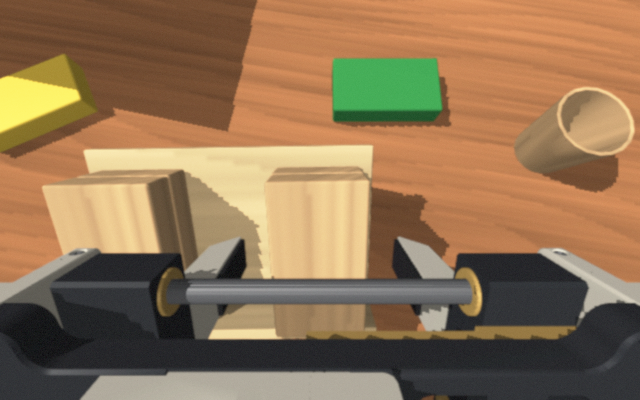

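```bash
python3 -m creep '[{"dx":0,"dy":0.002,"dz":0,"rx":0,"ry":0,"rz":0,"gripper":1},{"dx":0,"dy":0.002,"dz":0,"rx":0,"ry":0,"rz":0,"gripper":0.5},{"dx":0,"dy":0.002,"dz":0,"rx":0,"ry":0,"rz":0,"gripper":0.5},{"dx":0,"dy":0.002,"dz":0,"rx":0,"ry":0,"rz":0,"gripper":0.5},{"dx":0,"dy":0.002,"dz":0,"rx":0,"ry":0,"rz":0,"gripper":0.5}]' 25;  python3 snap.py w3
```

```text
time: 3.68
tool_pos: [0.5948, -0.1795, 0.0867]
tool_rot: [-1.048, 0.001, 1.754]
contact_force: [0.8, -0.2, 0.2]
opening: 0.0565
t 3.67 q [-0.3   0.95  0.96 -0.24  1.7  -2.03] p [ 0.5948 -0.1795  0.0867] r [-1.048e+00  1.000e-03  1.754e+00] F [ 0.8 -0.2  0.2] op 0.0565
```

View pics/w3.png

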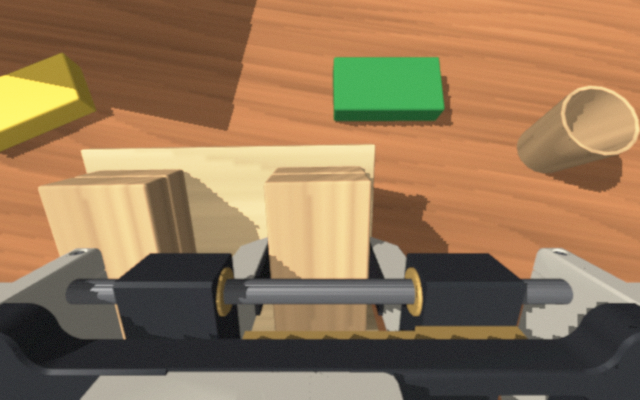

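Run:
```python
from h import *
s=status.observe();p=s['tool_pos'];print(p@eyR,p@edR,p@nR)
rel([0.64,0.0,0.23],Rt(10.5,15)[0])
rel([0.683,0.255,0.23],Rt(10.5,0)[0])
```

```text
-0.28393209656116003 0.4352177508186888 0.35140949367013086
dx 0.1682 dy -0.1627 dz 0.0047 rx -0.2605 ry -0.0004 rz -0.0005 | dist 0.234 ang 14.9
dx 0.4111 dy -0.2071 dz -0.0721 rx -0.5223 ry -0.0004 rz -0.0006 | dist 0.466 ang 29.9
```

```bash
python3 -m creep '[{"dx":0,"dy":-0.01,"dz":0,"rx":0,"ry":0,"rz":0,"gripper":0.5},{"dx":0,"dy":-0.03,"dz":0,"rx":0,"ry":0,"rz":0,"gripper":0.5},{"dx":0,"dy":-0.06,"dz":0,"rx":0,"ry":0,"rz":0,"gripper":0.5},{"dx":0.03,"dy":-0.1,"dz":0,"rx":-0.05,"ry":0,"rz":0,"gripper":0.5},{"dx":0.08,"dy":-0.13,"dz":0,"rx":-0.15,"ry":0,"rz":0,"gripper":0.5},{"dx":0.13,"dy":-0.15,"dz":0.002,"rx":-0.22,"ry":0,"rz":0,"gripper":0.5},{"dx":0.18,"dy":-0.165,"dz":0,"rx":-0.28,"ry":0,"rz":0,"gripper":0.5},{"dx":0.235,"dy":-0.178,"dz":-0.015,"rx":-0.35,"ry":0,"rz":0,"gripper":0.5},{"dx":0.29,"dy":-0.187,"dz":-0.03,"rx":-0.42,"ry":0,"rz":0,"gripper":0.5},{"dx":0.345,"dy":-0.197,"dz":-0.05,"rx":-0.48,"ry":0,"rz":0,"gripper":0.5},{"dx":0.39,"dy":-0.205,"dz":-0.067,"rx":-0.522,"ry":0,"rz":0,"gripper":0.5},{"dx":0.411,"dy":-0.207,"dz":-0.072,"rx":-0.522,"ry":0,"rz":0,"gripper":0.5},{"dx":0.411,"dy":-0.207,"dz":-0.072,"rx":-0.522,"ry":0,"rz":0,"gripper":0.5},{"dx":0.411,"dy":-0.207,"dz":-0.072,"rx":-0.522,"ry":0,"rz":0,"gripper":0.5}]' 25;  python3 snap.py w4
```

```text
time: 5.48
tool_pos: [0.6832, 0.2531, 0.2299]
tool_rot: [-1.57, 0.002, 1.752]
contact_force: [-0.3, 0.4, 0.7]
opening: 0.0557
t 5.47 q [ 0.25  0.76  0.85 -0.    1.54 -1.5 ] p [0.6832 0.2531 0.2299] r [-1.57   0.002  1.752] F [-0.3  0.4  0.7] op 0.0557
```

View pics/w4.png

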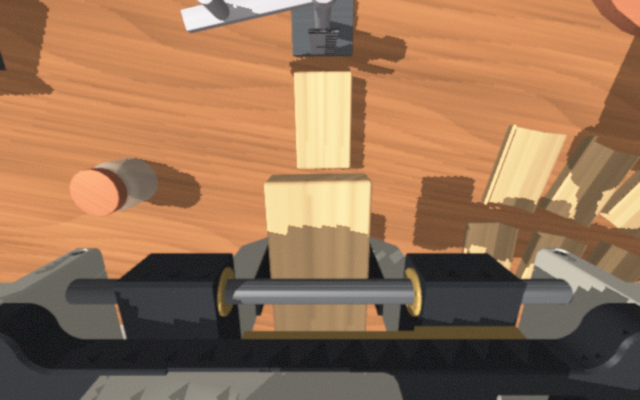

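Run:
```python
from h import *
im=cv2.imread("pics/w4.png")
cv2.imwrite("pics/w4c.png",cv2.resize(im[50:200,255:395],None,fx=4,fy=4,interpolation=cv2.INTER_CUBIC))
z=np.load("w4.npz");c,T=cam("wrist",dict(tool_pos=z['pos'],tool_rot=z['rot']));P=cloud(z['d'],c,T)
print(P[80:155,302:344].reshape(-1,3).mean(0),P[230:240,230:240].shape,P[200,230],P[120,250])
i=np.linalg.inv(T); 
# held board top in tool frame
Q=P[195:225,275:360].reshape(-1,3);Q=(Q-z['pos'])@R.from_euler('xyz',z['rot']).as_matrix();print(Q.mean(0))
```

```text
[nan nan nan] (10, 10, 3) [0.73432031 0.13784487 0.00088321] [ 0.6241547   0.15305428 -0.00090423]
[nan nan nan]
```

View pics/w4c.png

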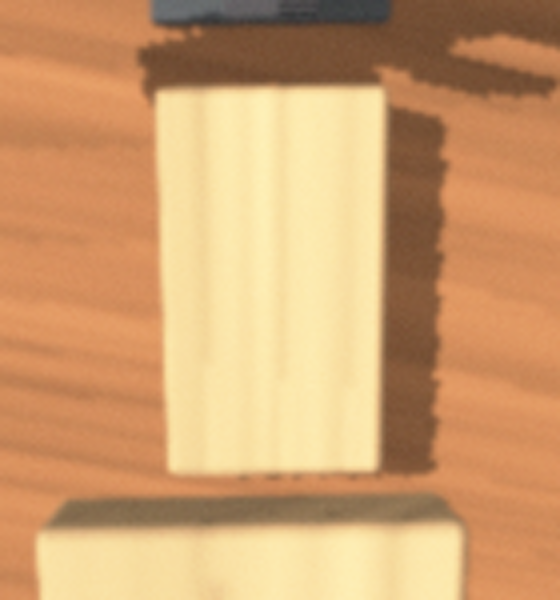

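```bash
cat >> h.py <<'E'
def crop2px(p,k,ox,oy): return (p[0]+.5)/k-.5+ox,(p[1]+.5)/k-.5+oy
def onplane(px,c,T,n,k):
    o,r=ray(*px,c,T);n=np.asarray(n,float);return o+r*(k-o@n)/(r@n)
E
python3 - <<'E'
from h import *
z=np.load("w4.npz");c,T=cam("wrist",dict(tool_pos=z['pos'],tool_rot=z['rot']));P=cloud(z['d'],c,T);R0=R.from_euler('xyz',z['rot']).as_matrix()
print(np.nanmean(P[80:155,302:344].reshape(-1,3),0))
Q=(P[195:225,275:360].reshape(-1,3)-z['pos'])@R0;print('held top tool',np.nanmean(Q,0))
for h in(.0265,.028):
  Q=np.array([onplane(crop2px(p,4,255,50),c,T,[0,0,1],h) for p in [(168,474),(380,472),(386,86),(156,89)]])
  Q=Q[[1,0,3,2]] # +x+y,+x-y,-x-y,-x+y
  ax=(Q[0]+Q[1]-Q[2]-Q[3])/2;ay=(Q[0]+Q[3]-Q[1]-Q[2])/2
  print(h,Q.mean(0).round(4),np.linalg.norm(ax).round(4),np.linalg.norm(ay).round(4),np.degrees(np.arctan2(ax[1],ax[0])).round(2),np.degrees(np.arctan2(-ay[0],ay[1])).round(2))
yd=np.nanmedian(((P[195:225,275:360].reshape(-1,3)-z['pos'])@R0)[:,1])
n=R0[:,1]
for k in (yd,):
  A=[(onplane(crop2px(p,4,255,50),c,T,n,z['pos']@n+k)-z['pos'])@R0 for p in [(38,535),(465,522)]];print('held corners',np.round(A,4))
E
```

```text
[0.60444906 0.24284981 0.02847599]
held top tool [-0.00095231 -0.00200996  0.03372542]
0.0265 [0.6095 0.2441 0.0265] 0.109 0.0651 11.13 11.04
0.028 [0.6094 0.2441 0.028 ] 0.1085 0.0648 11.13 11.04
held corners [[-0.0278 -0.002   0.0478]
 [ 0.0264 -0.002   0.0495]]
```

Run:
```python
from h import *
im=cv2.imread("pics/w4.png")
cv2.imwrite("pics/w4d.png",cv2.resize(im[165:340,250:385],None,fx=4.4,fy=3.4,interpolation=cv2.INTER_CUBIC))
```

View pics/w4d.png

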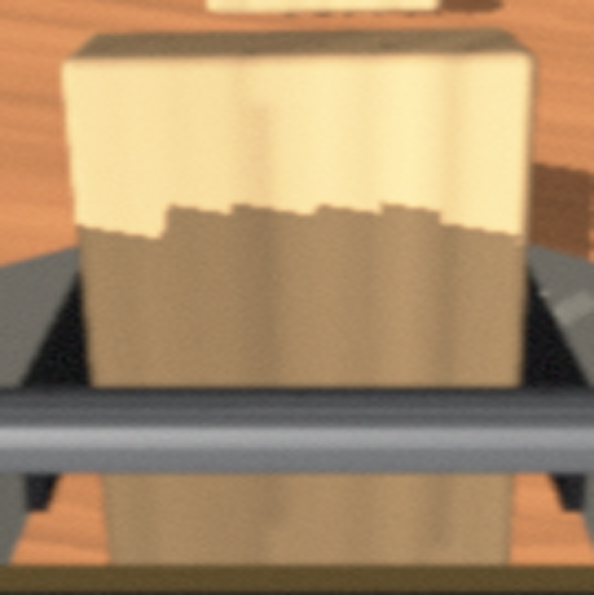

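Run:
```python
from h import *
z=np.load("w4.npz");c,T=cam("wrist",dict(tool_pos=z['pos'],tool_rot=z['rot']));R0=R.from_euler('xyz',z['rot']).as_matrix();n=R0[:,1]
f=lambda p:((p[0]+.5)/4.4-.5+250,(p[1]+.5)/3.4-.5+165)
A=np.array([(onplane(f(p),c,T,n,z['pos']@n-.002)-z['pos'])@R0 for p in [(63,70),(532,70),(510,560),(112,560)]]);print(A.round(4))
for a,b in((0,3),(1,2)): d=A[a]-A[b];print(np.degrees(np.arctan2(d[0],d[2])))
```

```text
[[-0.028  -0.002   0.0468]
 [ 0.0264 -0.002   0.0468]
 [ 0.0284 -0.002  -0.0428]
 [-0.0265 -0.002  -0.0428]]
-0.9778774911663952
-1.2479831383920779
```

Run:
```python
from h import *
M=Rt(9.7,0)[0]
rel([0.6085,0.2439,0.12],M);rel([0.6085,0.2439,0.0515],M)
```

```text
dx 0.0048 dy 0.1101 dz 0.0751 rx -0.0008 ry 0.0116 rz -0.0013 | dist 0.133 ang 0.7
dx 0.0049 dy 0.1786 dz 0.0750 rx -0.0008 ry 0.0116 rz -0.0013 | dist 0.194 ang 0.7
```

```bash
python3 -m creep '[{"dx":0.003,"dy":0.03,"dz":0.04,"rx":0,"ry":0.006,"rz":0,"gripper":0.5},{"dx":0.005,"dy":0.075,"dz":0.075,"rx":-0.001,"ry":0.0116,"rz":-0.001,"gripper":0.5},{"dx":0.005,"dy":0.12,"dz":0.075,"rx":-0.001,"ry":0.0116,"rz":-0.001,"gripper":0.5},{"dx":0.005,"dy":0.15,"dz":0.075,"rx":-0.001,"ry":0.0116,"rz":-0.001,"gripper":0.5},{"dx":0.005,"dy":0.17,"dz":0.075,"rx":-0.001,"ry":0.0116,"rz":-0.001,"gripper":0.5},{"dx":0.005,"dy":0.1785,"dz":0.075,"rx":-0.001,"ry":0.0116,"rz":-0.001,"gripper":0.5},{"dx":0.005,"dy":0.1785,"dz":0.075,"rx":-0.001,"ry":0.0116,"rz":-0.001,"gripper":0.5},{"dx":0.005,"dy":0.1785,"dz":0.075,"rx":-0.001,"ry":0.0116,"rz":-0.001,"gripper":0.5}]' 25;  python3 snap.py w5
python3 - <<'E'
from h import *
rel([0.6085,0.2439,0.0485],Rt(9.7,0)[0])
E
```

```text
time: 6.52
tool_pos: [0.609, 0.2458, 0.0527]
tool_rot: [-1.573, -0.0, 1.742]
contact_force: [-0.7, 0.2, -0.5]
opening: 0.0555
t 6.53 q [ 0.27  0.76  1.35  0.    1.03 -1.47] p [0.609  0.2458 0.0527] r [-1.573 -0.     1.742] F [-0.7  0.2 -0.5] op 0.0555
dx -0.0020 dy 0.0042 dz 0.0008 rx 0.0027 ry 0.0018 rz 0.0005 | dist 0.005 ang 0.2
```

View pics/w5.png

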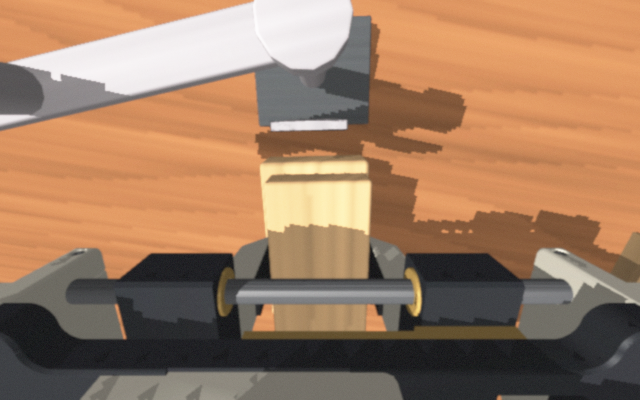

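Run:
```python
from h import *
im=cv2.imread("pics/w5.png")
cv2.imwrite("pics/w5c.png",cv2.resize(im[145:265,245:385],None,fx=5.5,fy=5,interpolation=cv2.INTER_CUBIC))
```

```text
(no output)
```

View pics/w5c.png

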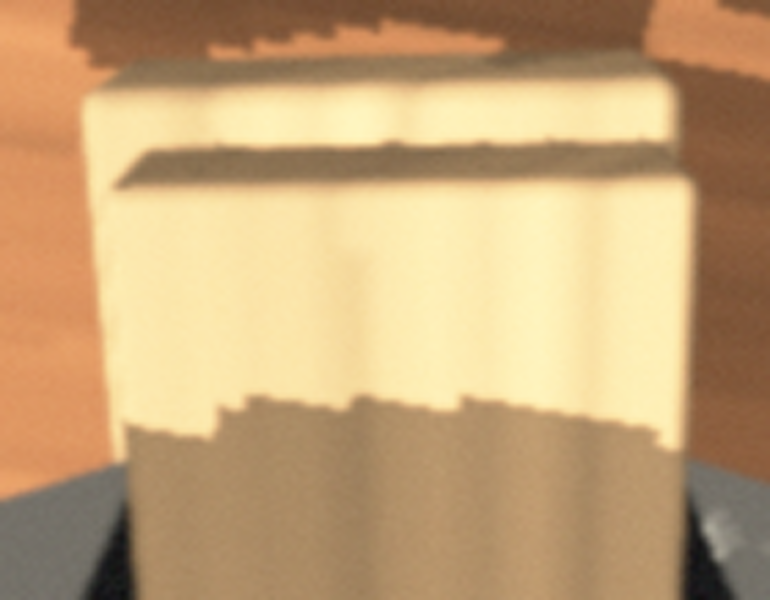

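```bash
cat > edges.py <<'E'
from h import *
def edges(tag,fx,fy,ox,oy,items):
    z=np.load(tag+".npz");c,T=cam("wrist",dict(tool_pos=z['pos'],tool_rot=z['rot']))
    out={}
    for nm,h,pts in items:
        A=np.array([onplane(((p[0]+.5)/fx-.5+ox,(p[1]+.5)/fy-.5+oy),c,T,[0,0,1],h) for p in pts]);out[nm]=A
        d=A[1]-A[0];print(nm,'mid',A.mean(0).round(4),'w',np.linalg.norm(d).round(4),'yaw',np.degrees(np.arctan2(-d[0],d[1])).round(2))
    return out
E
python3 - <<'E'
from edges import *
o=edges("w5",5.5,5,245,145,[("base",.028,[(85,92),(680,80)]),("boardtop",.0547,[(113,190),(694,178)]),("boardbot",.0327,[(150,150),(672,143)])])
E
```

```text
base mid [0.5556 0.2338 0.028 ] w 0.0641 yaw 11.08
boardtop mid [0.5609 0.2371 0.0547] w 0.0537 yaw 11.13
boardbot mid [0.5613 0.2379 0.0327] w 0.0554 yaw 10.66
```

```bash
python3 -m creep '[{"dx":-0.0023,"dy":0,"dz":0.0008,"rx":0.0027,"ry":0,"rz":0,"gripper":0.5},{"dx":-0.0023,"dy":0.001,"dz":0.0008,"rx":0.0027,"ry":0,"rz":0,"gripper":0.5},{"dx":-0.0023,"dy":0.0025,"dz":0.0008,"rx":0.0027,"ry":0,"rz":0,"gripper":0.5},{"dx":-0.0023,"dy":0.0035,"dz":0.0008,"rx":0.0027,"ry":0,"rz":0,"gripper":0.5},{"dx":-0.0023,"dy":0.0042,"dz":0.0008,"rx":0.0027,"ry":0,"rz":0,"gripper":0.5},{"dx":-0.0023,"dy":0.0042,"dz":0.0008,"rx":0.0027,"ry":0,"rz":0,"gripper":0.5}]' 25;  python3 snap.py w6
python3 - <<'E'
from h import *
im=cv2.imread("pics/w6.png")
cv2.imwrite("pics/w6c.png",cv2.resize(im[145:265,245:385],None,fx=5.5,fy=5,interpolation=cv2.INTER_CUBIC))
E
```

```text
time: 7.32
tool_pos: [0.6078, 0.2437, 0.0487]
tool_rot: [-1.569, -0.0, 1.742]
contact_force: [-4.6, -1.1, 8.9]
opening: 0.0559
t 7.33 q [ 0.26  0.77  1.35  0.    1.02 -1.48] p [0.6078 0.2437 0.0487] r [-1.569 -0.     1.742] F [-4.6 -1.1  8.9] op 0.0559
```

View pics/w6c.png

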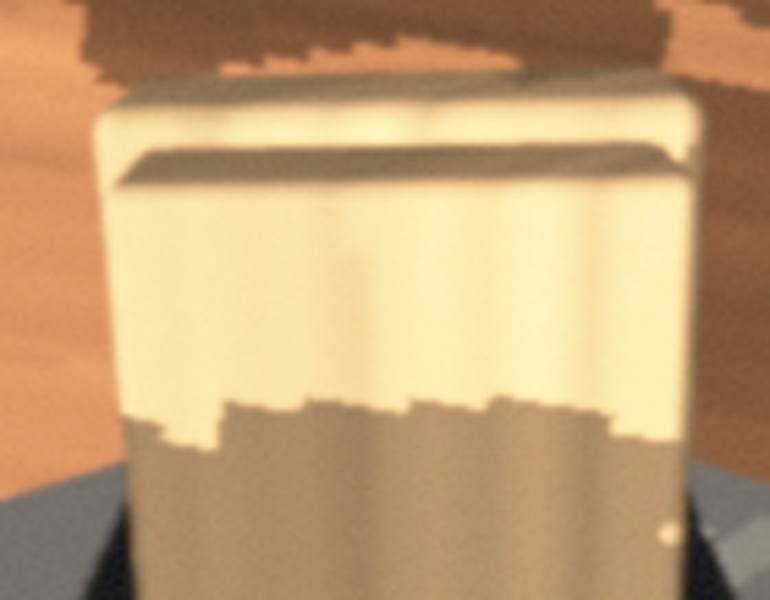

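```bash
python3 - <<'E'
from edges import *
o=edges("w6",5.5,5,245,145,[("base",.028,[(97,115),(702,102)]),("boardtop",.050,[(113,190),(690,178)]),("boardbot",.028,[(150,150),(655,143)])])
E
python3 -m creep '[{"dx":0,"dy":-0.0008,"dz":0,"rx":0,"ry":0,"rz":0,"gripper":0.5},{"dx":0,"dy":-0.0008,"dz":0,"rx":0,"ry":0,"rz":0,"gripper":0.7},{"dx":0,"dy":-0.0008,"dz":0,"rx":0,"ry":0,"rz":0,"gripper":0.8},{"dx":0,"dy":-0.02,"dz":0,"rx":0,"ry":0,"rz":0,"gripper":0.9},{"dx":0,"dy":-0.06,"dz":-0.02,"rx":0,"ry":0,"rz":0,"gripper":1},{"dx":0,"dy":-0.11,"dz":-0.06,"rx":0,"ry":0,"rz":0,"gripper":1},{"dx":0,"dy":-0.15,"dz":-0.06,"rx":0,"ry":0,"rz":0,"gripper":1},{"dx":0,"dy":-0.15,"dz":-0.06,"rx":0,"ry":0,"rz":0,"gripper":1},{"dx":0,"dy":-0.15,"dz":-0.06,"rx":0,"ry":0,"rz":0,"gripper":1}]' 25;  python3 snap.py w7
python3 - <<'E'
from h import *
im=cv2.imread("pics/w7.png")
cv2.imwrite("pics/w7c.png",cv2.resize(im[40:240,230:400],None,fx=4,fy=3,interpolation=cv2.INTER_CUBIC))
E
```

```text
base mid [0.556  0.2338 0.028 ] w 0.064 yaw 11.2
boardtop mid [0.56   0.2347 0.05  ] w 0.0536 yaw 11.17
boardbot mid [0.5604 0.2349 0.028 ] w 0.0538 yaw 10.72
time: 8.5
tool_pos: [0.6668, 0.2538, 0.1973]
tool_rot: [-1.568, -0.0, 1.742]
contact_force: [0.6, -0.1, 0.6]
opening: 0.0921
t 8.5 q [ 0.26  0.74  0.97  0.    1.43 -1.49] p [0.6668 0.2538 0.1973] r [-1.568 -0.     1.742] F [ 0.6 -0.1  0.6] op 0.0921
```

View pics/w7c.png

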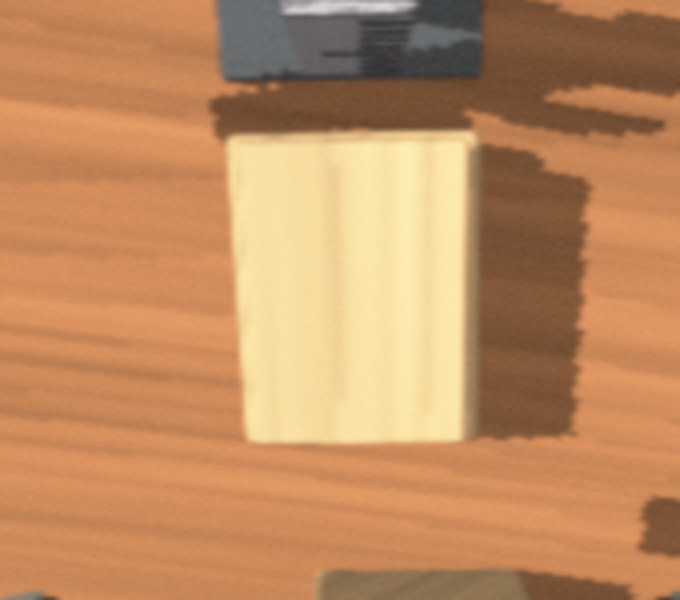

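Run:
```python
from edges import *
o=edges("w7",4,3,230,40,[("near",.05,[(229,141),(467,139)]),("far",.05,[(248,442),(464,439)]),("basenear",.028,[(229,137),(476,131)])])
A,B=o["near"],o["far"];print(((A.mean(0)+B.mean(0))/2).round(4),np.linalg.norm(A.mean(0)-B.mean(0)),np.degrees(np.arctan2(*(B.mean(0)-A.mean(0))[[1,0]])))
z=np.load("w7.npz");c,T=cam("wrist",dict(tool_pos=z['pos'],tool_rot=z['rot']));P=cloud(z['d'],c,T);print(np.nanmedian(P[100:180,295:342].reshape(-1,3),0))
M=MR
rel(rackpt(-0.3992,0.4365,0.352),MR)
rel(rackpt(-0.3992,0.4365,0.43),MR)
rel([0.64,0,0.23],Rt(10.4,15)[0])
```

```text
near mid [0.5606 0.2334 0.05  ] w 0.0568 yaw 10.45
far mid [0.657  0.2521 0.05  ] w 0.0572 yaw 10.92
basenear mid [0.5565 0.2337 0.028 ] w 0.0633 yaw 11.57
[0.6088 0.2428 0.05  ] 0.09818582109915806 10.942704620654487
[0.60922855 0.2432023  0.05046266]
dx -0.5299 dy 0.1102 dz 0.1415 rx 0.5196 ry -0.0098 rz 0.0028 | dist 0.559 ang 29.8
dx -0.5295 dy 0.0425 dz 0.1028 rx 0.5196 ry -0.0098 rz 0.0028 | dist 0.541 ang 29.8
dx -0.2455 dy -0.0334 dz 0.0695 rx 0.2578 ry -0.0100 rz 0.0015 | dist 0.257 ang 14.8
```

```bash
python3 -m creep '[{"dx":-0.05,"dy":-0.02,"dz":0.01,"rx":0.05,"ry":-0.002,"rz":0,"gripper":1},{"dx":-0.11,"dy":-0.03,"dz":0.03,"rx":0.12,"ry":-0.005,"rz":0,"gripper":1},{"dx":-0.17,"dy":-0.033,"dz":0.05,"rx":0.18,"ry":-0.01,"rz":0.001,"gripper":1},{"dx":-0.23,"dy":-0.033,"dz":0.065,"rx":0.25,"ry":-0.01,"rz":0.001,"gripper":1},{"dx":-0.29,"dy":-0.033,"dz":0.07,"rx":0.32,"ry":-0.01,"rz":0.002,"gripper":1},{"dx":-0.35,"dy":-0.03,"dz":0.07,"rx":0.4,"ry":-0.01,"rz":0.003,"gripper":1},{"dx":-0.41,"dy":-0.02,"dz":0.07,"rx":0.48,"ry":-0.01,"rz":0.003,"gripper":1},{"dx":-0.47,"dy":0,"dz":0.08,"rx":0.52,"ry":-0.01,"rz":0.003,"gripper":1},{"dx":-0.5295,"dy":0.03,"dz":0.095,"rx":0.52,"ry":-0.01,"rz":0.003,"gripper":1},{"dx":-0.5295,"dy":0.0425,"dz":0.103,"rx":0.52,"ry":-0.01,"rz":0.003,"gripper":1},{"dx":-0.5295,"dy":0.07,"dz":0.118,"rx":0.52,"ry":-0.01,"rz":0.003,"gripper":1},{"dx":-0.53,"dy":0.085,"dz":0.127,"rx":0.52,"ry":-0.01,"rz":0.003,"gripper":1},{"dx":-0.53,"dy":0.1,"dz":0.1357,"rx":0.52,"ry":-0.01,"rz":0.003,"gripper":1},{"dx":-0.53,"dy":0.1,"dz":0.1357,"rx":0.52,"ry":-0.01,"rz":0.003,"gripper":1},{"dx":-0.53,"dy":0.1,"dz":0.1357,"rx":0.52,"ry":-0.01,"rz":0.003,"gripper":1}]' 25; python3 snap.py w8;python3 - <<'E'
from h import *
rel(rackpt(-0.3992,0.4365,0.3518),MR)
E
```

```text
time: 10.42
tool_pos: [0.6239, -0.2914, 0.0973]
tool_rot: [-1.049, -0.0, 1.753]
contact_force: [-0.0, -0.2, 0.4]
opening: 0.092
t 10.43 q [-0.42  1.07  0.66 -0.3   1.84 -2.19] p [ 0.6239 -0.2914  0.0973] r [-1.049 -0.     1.753] F [-0.  -0.2  0.4] op 0.092
dx 0.0001 dy 0.0134 dz 0.0008 rx 0.0021 ry 0.0003 rz -0.0006 | dist 0.013 ang 0.1
```

View pics/w8.png

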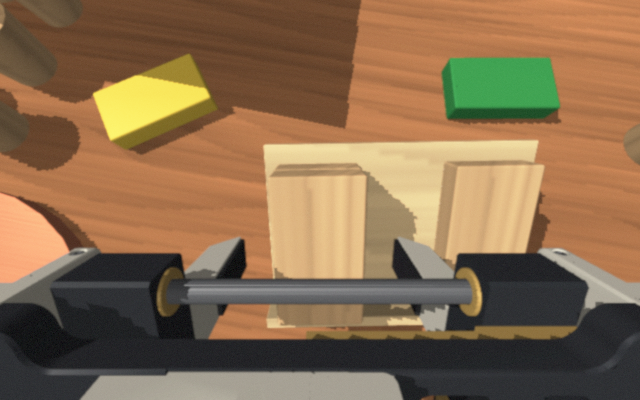

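```bash
python3 -m creep '[{"dx":0,"dy":0.007,"dz":0.0008,"rx":0.002,"ry":0,"rz":0,"gripper":1},{"dx":0,"dy":0.0132,"dz":0.0008,"rx":0.002,"ry":0,"rz":0,"gripper":1},{"dx":0,"dy":0.0132,"dz":0.0008,"rx":0.002,"ry":0,"rz":0,"gripper":0.8},{"dx":0,"dy":0.0132,"dz":0.0008,"rx":0.002,"ry":0,"rz":0,"gripper":0.5},{"dx":0,"dy":0.0132,"dz":0.0008,"rx":0.002,"ry":0,"rz":0,"gripper":0.5},{"dx":0,"dy":0.0132,"dz":0.0008,"rx":0.002,"ry":0,"rz":0,"gripper":0.5},{"dx":0,"dy":0.0132,"dz":0.0008,"rx":0.002,"ry":0,"rz":0,"gripper":0.5}]' 25
python3 - <<'E'
from h import *
s=status.observe();p=s['tool_pos'];print(p@eyR,p@edR,p@nR)
rel([0.60,0.243,0.20],Rt(10.5,0)[0])
rel([0.64,0.0,0.23],Rt(10.5,15)[0])
E
```

```text
time: 11.35
tool_pos: [0.6167, -0.2929, 0.0863]
tool_rot: [-1.047, 0.0, 1.753]
contact_force: [0.4, 1.0, 0.7]
opening: 0.0556
-0.399361614849701 0.43632108029311917 0.35160747123282277
dx 0.5300 dy -0.1388 dz -0.0128 rx -0.5237 ry -0.0015 rz 0.0002 | dist 0.548 ang 30.0
dx 0.2838 dy -0.1624 dz 0.0061 rx -0.2619 ry -0.0014 rz 0.0004 | dist 0.327 ang 15.0
```

Run:
```python
from h import *
rel([0.6085,0.2436,0.16],Rt(11,0)[0])
rel([0.6085,0.2436,0.078],Rt(11,0)[0])
```

```text
dx 0.5291 dy -0.1084 dz -0.0401 rx -0.5237 ry -0.0100 rz 0.0025 | dist 0.542 ang 30.0
dx 0.5291 dy -0.0374 dz -0.0812 rx -0.5237 ry -0.0100 rz 0.0025 | dist 0.537 ang 30.0
```

```bash
python3 -m creep '[{"dx":0,"dy":-0.01,"dz":0,"rx":0,"ry":0,"rz":0,"gripper":0.5},{"dx":0,"dy":-0.03,"dz":0,"rx":0,"ry":0,"rz":0,"gripper":0.5},{"dx":0.01,"dy":-0.07,"dz":0,"rx":0,"ry":0,"rz":0,"gripper":0.5},{"dx":0.05,"dy":-0.11,"dz":0,"rx":-0.05,"ry":0,"rz":0,"gripper":0.5},{"dx":0.1,"dy":-0.13,"dz":0,"rx":-0.1,"ry":0,"rz":0,"gripper":0.5},{"dx":0.16,"dy":-0.14,"dz":0.002,"rx":-0.17,"ry":0,"rz":0,"gripper":0.5},{"dx":0.22,"dy":-0.15,"dz":0,"rx":-0.23,"ry":0,"rz":0,"gripper":0.5},{"dx":0.28,"dy":-0.15,"dz":-0.005,"rx":-0.3,"ry":-0.003,"rz":0,"gripper":0.5},{"dx":0.34,"dy":-0.148,"dz":-0.01,"rx":-0.37,"ry":-0.006,"rz":0.001,"gripper":0.5},{"dx":0.4,"dy":-0.142,"dz":-0.018,"rx":-0.44,"ry":-0.01,"rz":0.0025,"gripper":0.5},{"dx":0.46,"dy":-0.132,"dz":-0.025,"rx":-0.51,"ry":-0.01,"rz":0.0025,"gripper":0.5},{"dx":0.51,"dy":-0.12,"dz":-0.034,"rx":-0.5237,"ry":-0.01,"rz":0.0025,"gripper":0.5},{"dx":0.529,"dy":-0.108,"dz":-0.04,"rx":-0.5237,"ry":-0.01,"rz":0.0025,"gripper":0.5},{"dx":0.529,"dy":-0.07,"dz":-0.062,"rx":-0.5237,"ry":-0.01,"rz":0.0025,"gripper":0.5},{"dx":0.529,"dy":-0.045,"dz":-0.077,"rx":-0.5237,"ry":-0.01,"rz":0.0025,"gripper":0.5},{"dx":0.529,"dy":-0.0374,"dz":-0.081,"rx":-0.5237,"ry":-0.01,"rz":0.0025,"gripper":0.5},{"dx":0.529,"dy":-0.0374,"dz":-0.081,"rx":-0.5237,"ry":-0.01,"rz":0.0025,"gripper":0.5},{"dx":0.529,"dy":-0.0374,"dz":-0.081,"rx":-0.5237,"ry":-0.01,"rz":0.0025,"gripper":0.5}]' 25;  python3 snap.py w9
python3 - <<'E'
from h import *
rel([0.6085,0.2436,0.0705],Rt(11,0)[0])
im=cv2.imread("pics/w9.png")
cv2.imwrite("pics/w9c.png",cv2.resize(im[125:265,245:385],None,fx=5.5,fy=4.2,interpolation=cv2.INTER_CUBIC))
E
```

```text
time: 13.6
tool_pos: [0.6094, 0.2435, 0.0797]
tool_rot: [-1.573, -0.0, 1.762]
contact_force: [-0.1, -0.5, -1.2]
opening: 0.056
t 13.6 q [ 0.26  0.73  1.33  0.    1.08 -1.5 ] p [0.6094 0.2435 0.0797] r [-1.573 -0.     1.762] F [-0.1 -0.5 -1.2] op 0.056
dx 0.0002 dy 0.0092 dz 0.0008 rx 0.0024 ry -0.0004 rz 0.0003 | dist 0.009 ang 0.1
```

View pics/w9c.png

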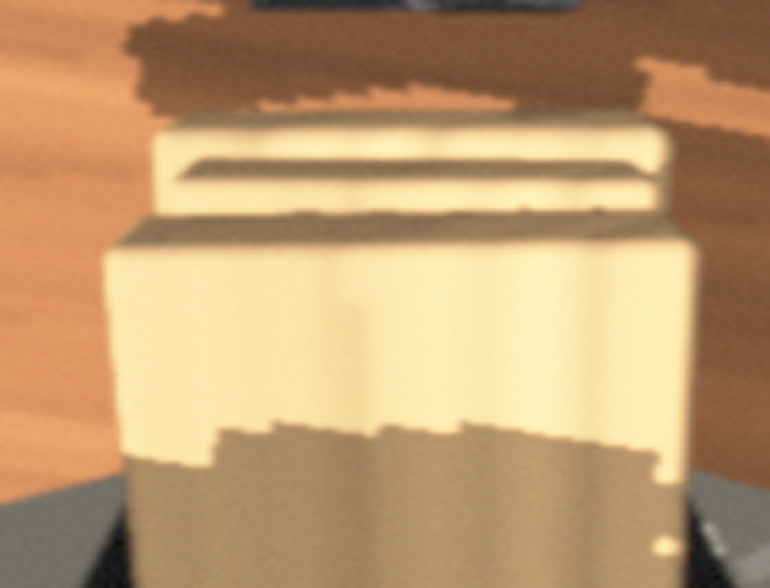

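Run:
```python
from edges import *
o=edges("w9",5.5,4.2,245,125,[("base",.028,[(155,135),(670,129)]),("b0top",.05,[(180,180),(655,177)]),("heldtop",.0814,[(105,253),(697,245)]),("heldbot",.0592,[(155,217),(668,213)])])
ux=np.array([np.cos(.192),np.sin(.192),0]);uy=np.array([-ux[1],ux[0],0])
for k in o: print(k,(o[k].mean(0)@ux).round(4),(o[k].mean(0)@uy).round(4))
```

```text
base mid [0.556  0.2337 0.028 ] w 0.0641 yaw 11.86
b0top mid [0.5596 0.2349 0.05  ] w 0.053 yaw 11.46
heldtop mid [0.563  0.2337 0.0814] w 0.0549 yaw 12.02
heldbot mid [0.5632 0.2349 0.0592] w 0.0547 yaw 11.58
base 0.5904 0.1233
b0top 0.5941 0.1238
heldtop 0.5972 0.122
heldbot 0.5976 0.1231
```

```bash
python3 -m creep '[{"dx":0.0008,"dy":0.001,"dz":0.0018,"rx":0.0024,"ry":0,"rz":0,"gripper":0.5},{"dx":0.0008,"dy":0.004,"dz":0.0018,"rx":0.0024,"ry":0,"rz":0,"gripper":0.5},{"dx":0.0008,"dy":0.0065,"dz":0.0018,"rx":0.0024,"ry":0,"rz":0,"gripper":0.5},{"dx":0.0008,"dy":0.008,"dz":0.0018,"rx":0.0024,"ry":0,"rz":0,"gripper":0.5},{"dx":0.0008,"dy":0.009,"dz":0.0018,"rx":0.0024,"ry":0,"rz":0,"gripper":0.5},{"dx":0.0008,"dy":0.009,"dz":0.0018,"rx":0.0024,"ry":0,"rz":0,"gripper":0.5}]' 25;  python3 snap.py w10
python3 - <<'E'
from h import *
im=cv2.imread("pics/w10.png")
cv2.imwrite("pics/w10c.png",cv2.resize(im[125:265,245:385],None,fx=5.5,fy=4.2,interpolation=cv2.INTER_CUBIC))
E
```

```text
time: 14.4
tool_pos: [0.6063, 0.244, 0.0698]
tool_rot: [-1.568, -0.0, 1.763]
contact_force: [-2.8, -0.7, 5.4]
opening: 0.0562
t 14.4 q [ 0.27  0.74  1.34  0.    1.06 -1.5 ] p [0.6063 0.244  0.0698] r [-1.568 -0.     1.763] F [-2.8 -0.7  5.4] op 0.0562
```

View pics/w10c.png

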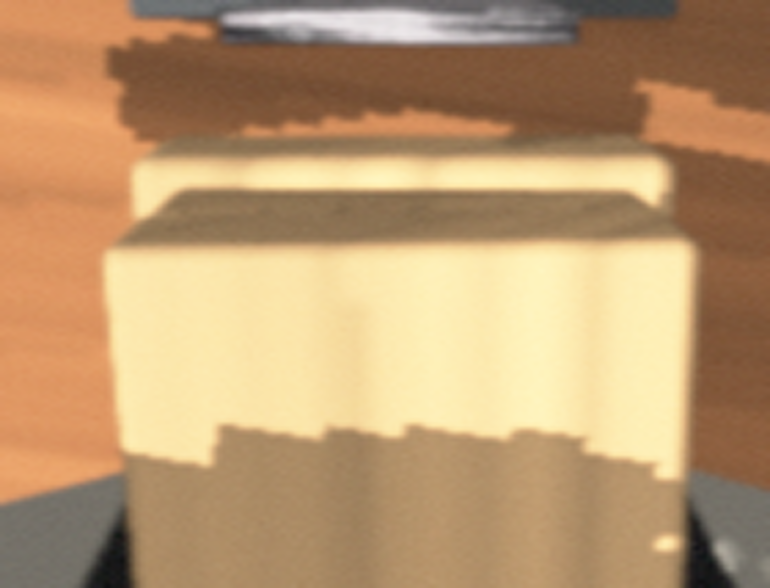

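```bash
python3 -m creep '[{"dx":0,"dy":-0.0004,"dz":0,"rx":0,"ry":0,"rz":0,"gripper":0.5},{"dx":0,"dy":-0.0004,"dz":0,"rx":0,"ry":0,"rz":0,"gripper":0.7},{"dx":0,"dy":-0.0004,"dz":0,"rx":0,"ry":0,"rz":0,"gripper":0.8},{"dx":0,"dy":-0.02,"dz":0,"rx":0,"ry":0,"rz":0,"gripper":0.9},{"dx":0,"dy":-0.06,"dz":-0.02,"rx":0,"ry":0,"rz":0,"gripper":1},{"dx":0,"dy":-0.11,"dz":-0.06,"rx":0,"ry":0,"rz":0,"gripper":1},{"dx":0,"dy":-0.13,"dz":-0.06,"rx":0,"ry":0,"rz":0,"gripper":1},{"dx":0,"dy":-0.13,"dz":-0.06,"rx":0,"ry":0,"rz":0,"gripper":1},{"dx":0,"dy":-0.13,"dz":-0.06,"rx":0,"ry":0,"rz":0,"gripper":1}]' 25;  python3 snap.py w11
python3 - <<'E'
from h import *
im=cv2.imread("pics/w11.png")
cv2.imwrite("pics/w11c.png",cv2.resize(im[40:240,230:400],None,fx=4,fy=3,interpolation=cv2.INTER_CUBIC))
rel(rackpt(-0.2836,0.4355,0.340),MR)
rel(rackpt(-0.2836,0.4355,0.43),MR)
E
```

```text
time: 15.58
tool_pos: [0.6647, 0.2552, 0.197]
tool_rot: [-1.565, -0.0, 1.763]
contact_force: [0.3, 0.9, -1.3]
opening: 0.0917
t 15.57 q [ 0.26  0.74  0.97  0.    1.44 -1.5 ] p [0.6647 0.2552 0.197 ] r [-1.565 -0.     1.763] F [ 0.3  0.9 -1.3] op 0.0917
dx -0.4130 dy 0.1211 dz 0.1562 rx 0.5173 ry 0.0102 rz -0.0028 | dist 0.458 ang 29.6
dx -0.4135 dy 0.0429 dz 0.1117 rx 0.5173 ry 0.0102 rz -0.0028 | dist 0.430 ang 29.6
```

View pics/w11c.png

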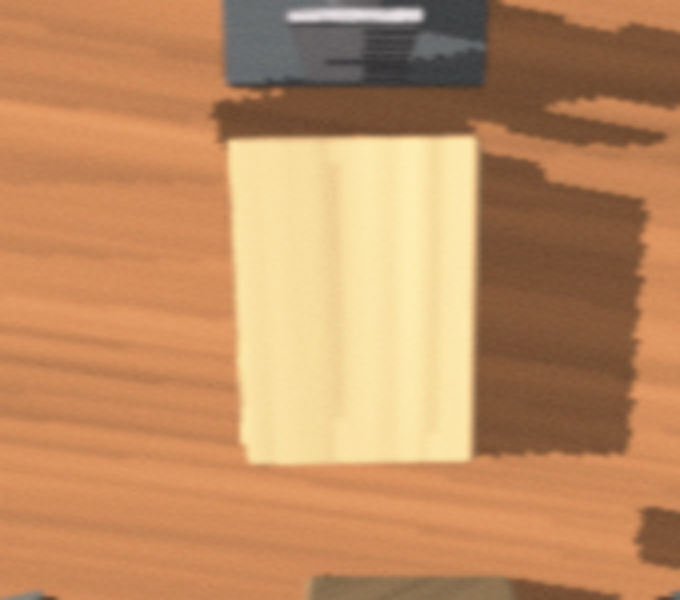

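Run:
```python
from edges import *
o=edges("w11",4,3,230,40,[("near",.072,[(229,140),(475,137)]),("far",.072,[(247,464),(471,461)])])
A,B=o["near"].mean(0),o["far"].mean(0);print(((A+B)/2).round(4),np.linalg.norm(A-B),np.degrees(np.arctan2(*(B-A)[[1,0]])))
# board2 from w8
z=np.load("w8.npz");c,T=cam("wrist",dict(tool_pos=z['pos'],tool_rot=z['rot']));P=cloud(z['d'],c,T)
Q=P[175:245,458:520].reshape(-1,3);Q=Q[~np.isnan(Q[:,0])];print('b2 top n',np.median(Q@nR))
rel(rackpt(-0.2836,0.4355,0.358),MR)
im=cv2.imread("pics/w8.png");cv2.imwrite("pics/w8c.png",cv2.resize(im[140:270,390:570],None,fx=4,fy=4,interpolation=cv2.INTER_CUBIC))
```

```text
near mid [0.5601 0.2339 0.072 ] w 0.0542 yaw 11.89
far mid [0.6565 0.2543 0.072 ] w 0.0552 yaw 12.07
[0.6083 0.2441 0.072 ] 0.09849057633021865 11.952052292901016
b2 top n 0.3314897117593687
dx -0.4131 dy 0.1055 dz 0.1473 rx 0.5173 ry 0.0102 rz -0.0028 | dist 0.451 ang 29.6
```

View pics/w8c.png

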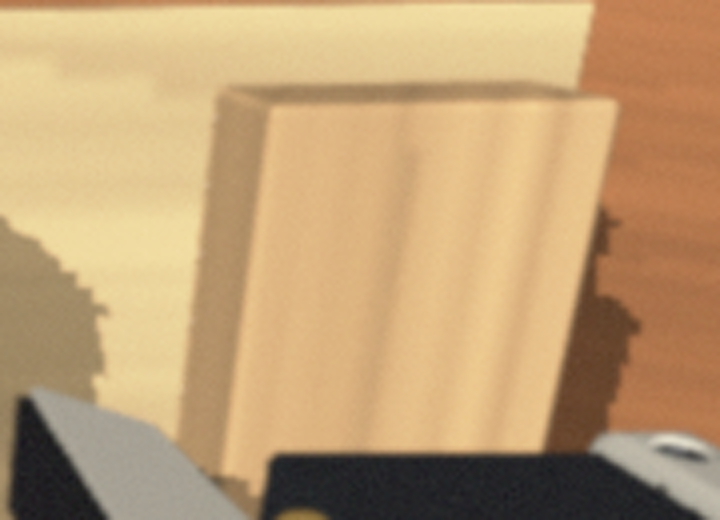

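Run:
```python
from h import *
z=np.load("w8.npz");c,T=cam("wrist",dict(tool_pos=z['pos'],tool_rot=z['rot']))
for p in [(268,105),(617,99),(222,470),(546,450)]:
    q=onplane(crop2px(p,4,390,140),c,T,nR,.3312);print(q@eyR,q@edR)
```

```text
-0.3127726672938002 0.386483049653415
-0.2582337004451167 0.3854984020017447
-0.3112886832215509 0.45028437448949815
-0.25575735747048306 0.4464065367964576
```

Run:
```python
from h import *
M2=R.from_rotvec(nR*np.radians(1.5)).as_matrix()@MR
rel([0.64,0,0.23],Rt(10.4,15)[0])
rel(rackpt(-0.2843,0.436,0.40),M2)
rel(rackpt(-0.2843,0.436,0.355),M2)
```

```text
dx -0.2459 dy -0.0327 dz 0.0731 rx 0.2555 ry 0.0104 rz -0.0015 | dist 0.259 ang 14.6
dx -0.4141 dy 0.0692 dz 0.1261 rx 0.5172 ry -0.0153 rz -0.0096 | dist 0.438 ang 29.7
dx -0.4138 dy 0.1083 dz 0.1483 rx 0.5172 ry -0.0153 rz -0.0096 | dist 0.453 ang 29.7
```

```bash
python3 -m creep '[{"dx":-0.05,"dy":-0.02,"dz":0.01,"rx":0.05,"ry":0,"rz":0,"gripper":1},{"dx":-0.11,"dy":-0.03,"dz":0.03,"rx":0.12,"ry":0,"rz":0,"gripper":1},{"dx":-0.17,"dy":-0.033,"dz":0.05,"rx":0.19,"ry":0,"rz":-0.001,"gripper":1},{"dx":-0.23,"dy":-0.033,"dz":0.065,"rx":0.27,"ry":-0.002,"rz":-0.002,"gripper":1},{"dx":-0.29,"dy":-0.03,"dz":0.08,"rx":0.35,"ry":-0.005,"rz":-0.004,"gripper":1},{"dx":-0.35,"dy":-0.01,"dz":0.09,"rx":0.43,"ry":-0.01,"rz":-0.006,"gripper":1},{"dx":-0.4,"dy":0.03,"dz":0.105,"rx":0.51,"ry":-0.015,"rz":-0.009,"gripper":1},{"dx":-0.414,"dy":0.069,"dz":0.126,"rx":0.517,"ry":-0.0153,"rz":-0.0096,"gripper":1},{"dx":-0.414,"dy":0.09,"dz":0.138,"rx":0.517,"ry":-0.0153,"rz":-0.0096,"gripper":1},{"dx":-0.414,"dy":0.108,"dz":0.148,"rx":0.517,"ry":-0.0153,"rz":-0.0096,"gripper":1},{"dx":-0.414,"dy":0.108,"dz":0.148,"rx":0.517,"ry":-0.0153,"rz":-0.0096,"gripper":1},{"dx":-0.414,"dy":0.108,"dz":0.148,"rx":0.517,"ry":-0.0153,"rz":-0.0096,"gripper":1}]' 25; python3 snap.py w12;python3 - <<'E'
from h import *
M2=R.from_rotvec(nR*np.radians(1.5)).as_matrix()@MR
rel(rackpt(-0.2843,0.436,0.3295),M2)
z=np.load("w12.npz");c,T=cam("wrist",dict(tool_pos=z['pos'],tool_rot=z['rot']));P=cloud(z['d'],c,T)
Q=P[215:240,285:355].reshape(-1,3);print(np.nanmedian(Q@nR))
E
```

```text
time: 17.12
tool_pos: [0.5994, -0.1791, 0.0915]
tool_rot: [-1.051, -0.013, 1.775]
contact_force: [0.2, -0.6, 0.4]
opening: 0.0916
t 17.12 q [-0.3   0.95  0.94 -0.24  1.72 -2.06] p [ 0.5994 -0.1791  0.0915] r [-1.051 -0.013  1.775] F [ 0.2 -0.6  0.4] op 0.0916
dx 0.0001 dy 0.0288 dz 0.0010 rx 0.0049 ry 0.0001 rz -0.0006 | dist 0.029 ang 0.3
0.33165240003902097
```

View pics/w12.png

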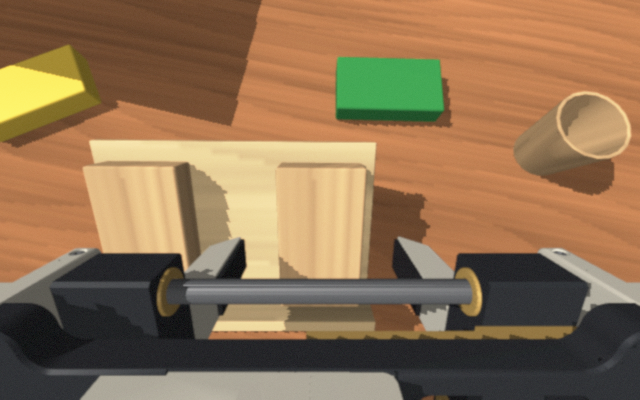

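```bash
python3 -m creep '[{"dx":0,"dy":0.012,"dz":0.001,"rx":0.005,"ry":0,"rz":0,"gripper":1},{"dx":0,"dy":0.022,"dz":0.001,"rx":0.005,"ry":0,"rz":0,"gripper":1},{"dx":0,"dy":0.0278,"dz":0.001,"rx":0.005,"ry":0,"rz":0,"gripper":1},{"dx":0,"dy":0.0278,"dz":0.001,"rx":0.005,"ry":0,"rz":0,"gripper":0.8},{"dx":0,"dy":0.0278,"dz":0.001,"rx":0.005,"ry":0,"rz":0,"gripper":0.5},{"dx":0,"dy":0.0278,"dz":0.001,"rx":0.005,"ry":0,"rz":0,"gripper":0.5},{"dx":0,"dy":0.0278,"dz":0.001,"rx":0.005,"ry":0,"rz":0,"gripper":0.5},{"dx":0,"dy":0.0278,"dz":0.001,"rx":0.005,"ry":0,"rz":0,"gripper":0.5}]' 25
python3 - <<'E'
from h import *
s=status.observe();p=s['tool_pos'];print(p@eyR,p@edR,p@nR)
rel([0.608,0.2436,0.185],Rt(11.1,0)[0])
rel([0.608,0.2436,0.100],Rt(11.1,0)[0])
E
```

```text
time: 18.18
tool_pos: [0.5847, -0.1819, 0.0678]
tool_rot: [-1.047, -0.013, 1.775]
contact_force: [0.4, 0.2, 1.2]
opening: 0.0558
-0.28443270167106344 0.43575518240339944 0.32986892211034347
dx 0.4134 dy -0.1514 dz -0.0384 rx -0.5243 ry 0.0136 rz 0.0101 | dist 0.442 ang 30.1
dx 0.4123 dy -0.0778 dz -0.0810 rx -0.5243 ry 0.0136 rz 0.0101 | dist 0.427 ang 30.1
```

```bash
python3 -m creep '[{"dx":0,"dy":-0.01,"dz":0,"rx":0,"ry":0,"rz":0,"gripper":0.5},{"dx":0,"dy":-0.04,"dz":0,"rx":0,"ry":0,"rz":0,"gripper":0.5},{"dx":0.01,"dy":-0.09,"dz":0,"rx":0,"ry":0,"rz":0,"gripper":0.5},{"dx":0.05,"dy":-0.13,"dz":0,"rx":-0.06,"ry":0,"rz":0,"gripper":0.5},{"dx":0.1,"dy":-0.15,"dz":0,"rx":-0.14,"ry":0.003,"rz":0.003,"gripper":0.5},{"dx":0.16,"dy":-0.165,"dz":0,"rx":-0.22,"ry":0.005,"rz":0.005,"gripper":0.5},{"dx":0.22,"dy":-0.168,"dz":0,"rx":-0.3,"ry":0.007,"rz":0.007,"gripper":0.5},{"dx":0.28,"dy":-0.166,"dz":-0.01,"rx":-0.38,"ry":0.01,"rz":0.009,"gripper":0.5},{"dx":0.34,"dy":-0.16,"dz":-0.023,"rx":-0.46,"ry":0.0136,"rz":0.01,"gripper":0.5},{"dx":0.39,"dy":-0.155,"dz":-0.034,"rx":-0.5243,"ry":0.0136,"rz":0.01,"gripper":0.5},{"dx":0.413,"dy":-0.15,"dz":-0.04,"rx":-0.5243,"ry":0.0136,"rz":0.01,"gripper":0.5},{"dx":0.4125,"dy":-0.115,"dz":-0.06,"rx":-0.5243,"ry":0.0136,"rz":0.01,"gripper":0.5},{"dx":0.4125,"dy":-0.085,"dz":-0.077,"rx":-0.5243,"ry":0.0136,"rz":0.01,"gripper":0.5},{"dx":0.4125,"dy":-0.078,"dz":-0.081,"rx":-0.5243,"ry":0.0136,"rz":0.01,"gripper":0.5},{"dx":0.4125,"dy":-0.078,"dz":-0.081,"rx":-0.5243,"ry":0.0136,"rz":0.01,"gripper":0.5},{"dx":0.4125,"dy":-0.078,"dz":-0.081,"rx":-0.5243,"ry":0.0136,"rz":0.01,"gripper":0.5}]' 25;  python3 snap.py w13
python3 - <<'E'
from h import *
rel([0.608,0.2436,0.0923],Rt(11.1,0)[0])
im=cv2.imread("pics/w13.png")
cv2.imwrite("pics/w13c.png",cv2.resize(im[125:265,245:385],None,fx=5.5,fy=4.2,interpolation=cv2.INTER_CUBIC))
E
```

```text
time: 20.18
tool_pos: [0.6092, 0.2437, 0.1018]
tool_rot: [-1.573, -0.0, 1.764]
contact_force: [-0.2, -0.8, 0.2]
opening: 0.0558
t 20.18 q [ 0.26  0.71  1.31  0.    1.12 -1.5 ] p [0.6092 0.2437 0.1018] r [-1.573 -0.     1.764] F [-0.2 -0.8  0.2] op 0.0558
dx 0.0000 dy 0.0095 dz 0.0011 rx 0.0024 ry -0.0004 rz 0.0004 | dist 0.010 ang 0.1
```

View pics/w13c.png

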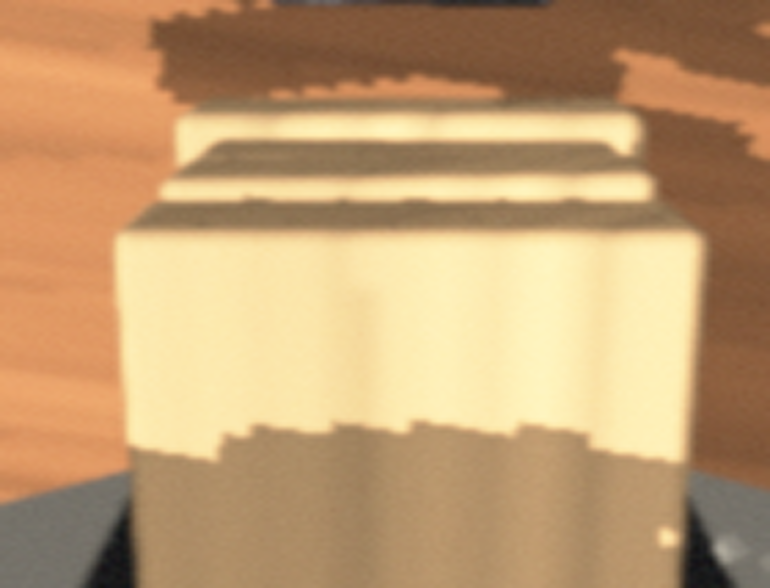

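Run:
```python
from edges import *
o=edges("w13",5.5,4.2,245,125,[("base",.028,[(177,118),(643,118)]),("b1top",.072,[(158,182),(655,177)]),("heldtop",.1035,[(116,240),(704,236)]),("heldbot",.0815,[(165,205),(662,203)])])
ux=np.array([np.cos(.192),np.sin(.192),0]);uy=np.array([-ux[1],ux[0],0])
for k in o: print(k,(o[k].mean(0)@ux).round(4),(o[k].mean(0)@uy).round(4))
```

```text
base mid [0.5564 0.2337 0.028 ] w 0.0644 yaw 11.09
b1top mid [0.5598 0.2339 0.072 ] w 0.0555 yaw 11.84
heldtop mid [0.5613 0.2345 0.1035] w 0.0544 yaw 11.6
heldbot mid [0.5614 0.235  0.0815] w 0.0528 yaw 11.39
base 0.5907 0.1233
b1top 0.5941 0.1228
heldtop 0.5957 0.1231
heldbot 0.5959 0.1235
```

```bash
python3 -m creep '[{"dx":0,"dy":0.002,"dz":-0.0003,"rx":0.0024,"ry":0,"rz":0,"gripper":0.5},{"dx":0,"dy":0.005,"dz":-0.0003,"rx":0.0024,"ry":0,"rz":0,"gripper":0.5},{"dx":0,"dy":0.007,"dz":-0.0003,"rx":0.0024,"ry":0,"rz":0,"gripper":0.5},{"dx":0,"dy":0.0083,"dz":-0.0003,"rx":0.0024,"ry":0,"rz":0,"gripper":0.5},{"dx":0,"dy":0.0092,"dz":-0.0003,"rx":0.0024,"ry":0,"rz":0,"gripper":0.5},{"dx":0,"dy":0.0092,"dz":-0.0003,"rx":0.0024,"ry":0,"rz":0,"gripper":0.5}]' 25;  python3 snap.py w14
python3 - <<'E'
from h import *
im=cv2.imread("pics/w14.png")
cv2.imwrite("pics/w14c.png",cv2.resize(im[125:265,245:385],None,fx=5.5,fy=4.2,interpolation=cv2.INTER_CUBIC))
E
```

```text
time: 20.98
tool_pos: [0.6082, 0.244, 0.0931]
tool_rot: [-1.569, -0.001, 1.765]
contact_force: [-5.1, -1.8, 13.3]
opening: 0.0559
t 20.98 q [ 0.26  0.72  1.32  0.    1.11 -1.5 ] p [0.6082 0.244  0.0931] r [-1.569e+00 -1.000e-03  1.765e+00] F [-5.1 -1.8 13.3] op 0.0559
```

View pics/w14c.png

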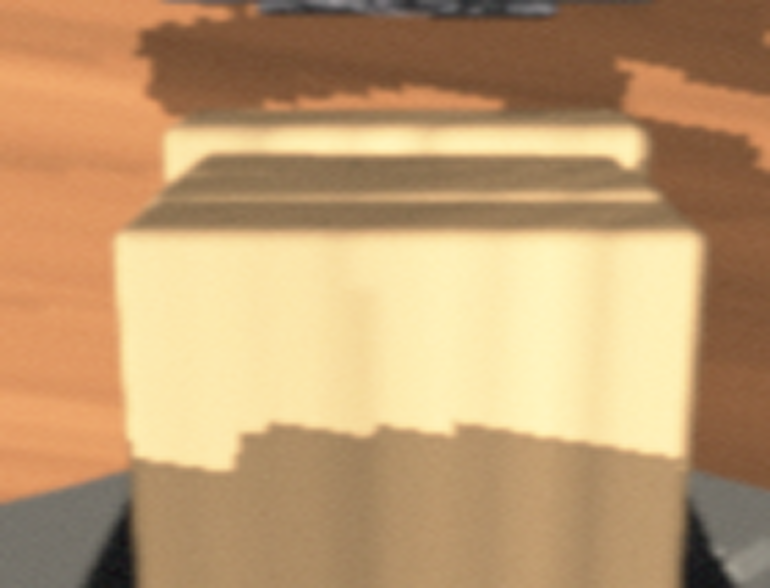

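```bash
python3 -m creep '[{"dx":0,"dy":-0.001,"dz":-0.0003,"rx":0,"ry":0,"rz":0,"gripper":0.5},{"dx":0,"dy":-0.001,"dz":-0.0003,"rx":0,"ry":0,"rz":0,"gripper":0.7},{"dx":0,"dy":-0.001,"dz":-0.0003,"rx":0,"ry":0,"rz":0,"gripper":0.8},{"dx":0,"dy":-0.02,"dz":0,"rx":0,"ry":0,"rz":0,"gripper":0.9},{"dx":0,"dy":-0.06,"dz":-0.02,"rx":0,"ry":0,"rz":0,"gripper":1},{"dx":0,"dy":-0.11,"dz":-0.06,"rx":0,"ry":0,"rz":0,"gripper":1},{"dx":0,"dy":-0.13,"dz":-0.06,"rx":0,"ry":0,"rz":0,"gripper":1},{"dx":0,"dy":-0.13,"dz":-0.06,"rx":0,"ry":0,"rz":0,"gripper":1},{"dx":0,"dy":-0.13,"dz":-0.06,"rx":0,"ry":0,"rz":0,"gripper":1}]' 25;  python3 snap.py w15
python3 - <<'E'
from h import *
im=cv2.imread("pics/w15.png")
cv2.imwrite("pics/w15c.png",cv2.resize(im[0:240,100:400],None,fx=2.6,fy=2.5,interpolation=cv2.INTER_CUBIC))
E
```

```text
time: 22.15
tool_pos: [0.6666, 0.2553, 0.2187]
tool_rot: [-1.565, -0.0, 1.765]
contact_force: [-0.7, -0.8, -1.0]
opening: 0.0916
t 22.15 q [ 0.26  0.73  0.93  0.    1.49 -1.51] p [0.6666 0.2553 0.2187] r [-1.565 -0.     1.765] F [-0.7 -0.8 -1. ] op 0.0916
```

View pics/w15c.png

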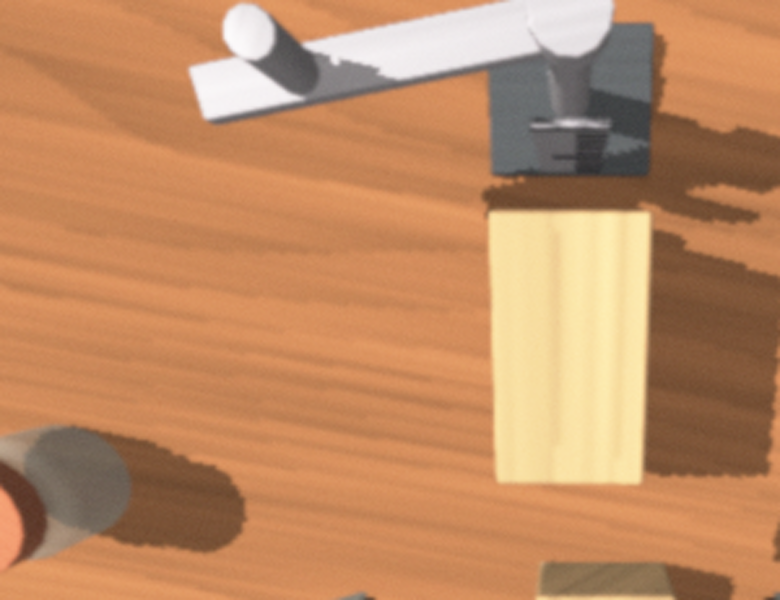

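Run:
```python
from edges import *
o=edges("w15",2.6,2.5,100,0,[("near",.094,[(489,212),(651,211)]),("far",.094,[(497,483),(642,483)]),("knob",.141,[(223,32),(277,30)]),("axisdisc",.1105,[(527,12),(613,12)])])
A,B=o["near"].mean(0),o["far"].mean(0);print(((A+B)/2).round(4),np.linalg.norm(A-B),np.degrees(np.arctan2(*(B-A)[[1,0]])))
z=np.load("w15.npz");c,T=cam("wrist",dict(tool_pos=z['pos'],tool_rot=z['rot']));P=cloud(z['d'],c,T);print(np.nanmedian(P[95:185,295:340].reshape(-1,3),0))
print(P[12,196],P[40,195])
```

```text
near mid [0.5606 0.2347 0.094 ] w 0.0548 yaw 11.47
far mid [0.6574 0.2535 0.094 ] w 0.0548 yaw 11.11
knob mid [0.5373 0.1452 0.141 ] w 0.0141 yaw 13.05
axisdisc mid [0.5069 0.2241 0.1105] w 0.0253 yaw 11.15
[0.609  0.2441 0.094 ] 0.09865388319895241 11.023920535748093
[0.60749222 0.24203216 0.09450519]
[0.53723473 0.1452876  0.14106494] [0.54884547 0.13090274 0.10648832]
```

Run:
```python
from h import *
M=Rt(11,0)[0]
rel([0.5373,0.1455,0.19],M);rel([0.5373,0.1455,0.132],M)
```

```text
dx -0.0828 dy 0.0295 dz 0.1477 rx -0.0065 ry 0.0018 rz 0.0000 | dist 0.172 ang 0.4
dx -0.0828 dy 0.0875 dz 0.1474 rx -0.0065 ry 0.0018 rz 0.0000 | dist 0.190 ang 0.4
```

```bash
python3 -m creep '[{"dx":-0.03,"dy":0,"dz":0.05,"rx":-0.0065,"ry":0,"rz":0,"gripper":0.8},{"dx":-0.06,"dy":0,"dz":0.1,"rx":-0.0065,"ry":0,"rz":0,"gripper":0.6},{"dx":-0.083,"dy":0.01,"dz":0.1475,"rx":-0.0065,"ry":0,"rz":0,"gripper":0.5},{"dx":-0.083,"dy":0.03,"dz":0.1475,"rx":-0.0065,"ry":0,"rz":0,"gripper":0.5},{"dx":-0.083,"dy":0.03,"dz":0.1475,"rx":-0.0065,"ry":0,"rz":0,"gripper":0.5},{"dx":-0.083,"dy":0.03,"dz":0.1475,"rx":-0.0065,"ry":0,"rz":0,"gripper":0.5}]' 6;  python3 snap.py w16
python3 - <<'E'
from h import *
rel([0.5373,0.1455,0.132],Rt(11,0)[0])
E
```

```text
time: 22.95
tool_pos: [0.539, 0.1459, 0.1911]
tool_rot: [-1.574, -0.0, 1.765]
contact_force: [0.0, 0.4, 0.7]
opening: 0.0466
t 22.95 q [ 0.13  0.45  1.51  0.    1.18 -1.64] p [0.539  0.1459 0.1911] r [-1.574 -0.     1.765] F [0.  0.4 0.7] op 0.0466
dx -0.0001 dy 0.0593 dz 0.0022 rx 0.0043 ry 0.0022 rz 0.0002 | dist 0.059 ang 0.3
```

View pics/w16.png

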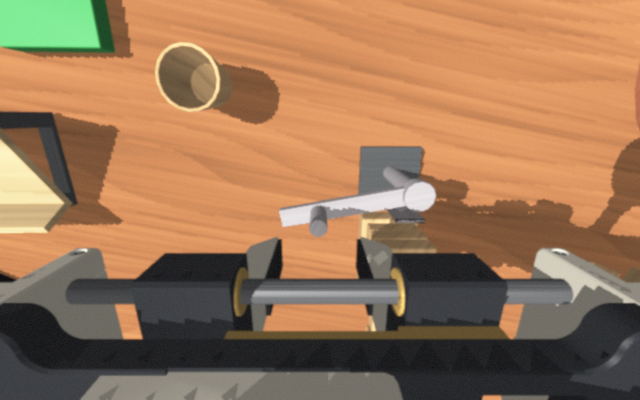

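```bash
python3 -m creep '[{"dx":0,"dy":0.02,"dz":0.002,"rx":0.004,"ry":0.002,"rz":0,"gripper":0.5},{"dx":0,"dy":0.045,"dz":0.002,"rx":0.004,"ry":0.002,"rz":0,"gripper":0.5},{"dx":0,"dy":0.058,"dz":0.002,"rx":0.004,"ry":0.002,"rz":0,"gripper":0.4},{"dx":0,"dy":0.058,"dz":0.002,"rx":0.004,"ry":0.002,"rz":0,"gripper":0.25},{"dx":0,"dy":0.058,"dz":0.002,"rx":0.004,"ry":0.002,"rz":0,"gripper":0.1},{"dx":0,"dy":0.058,"dz":0.002,"rx":0.004,"ry":0.002,"rz":0,"gripper":0.1},{"dx":0,"dy":0.058,"dz":0.002,"rx":0.004,"ry":0.002,"rz":0,"gripper":0.1},{"dx":0,"dy":0.058,"dz":0.002,"rx":0.004,"ry":0.002,"rz":0,"gripper":0.1}]' 6;  python3 snap.py w17
python3 - <<'E'
from h import *
s=status.observe();R0=R.from_euler('xyz',s['tool_rot']).as_matrix()
ax=np.array([.5064,.2238]);k=s['tool_pos'][:2]-ax;r=np.hypot(*k);a0=np.arctan2(k[1],k[0]);print(r,np.degrees(a0))
for a in np.linspace(a0,np.radians(11),9)[1:]:
    rr=.085;p=ax+rr*np.array([np.cos(a),np.sin(a)])-s['tool_pos'][:2]+ (r-rr)*0
    print(np.degrees(a).round(1),(R0.T@np.array([*p,0])).round(4))
E
```

```text
time: 24.0
tool_pos: [0.5377, 0.1449, 0.1339]
tool_rot: [-1.573, 0.001, 1.762]
contact_force: [1.8, -3.0, 4.5]
opening: 0.0136
t 24.0 q [ 0.13  0.51  1.59 -0.    1.04 -1.64] p [0.5377 0.1449 0.1339] r [-1.573e+00  1.000e-03  1.762e+00] F [ 1.8 -3.   4.5] op 0.0136
0.08489697174062048 -68.35015566362185
-58.4 [ 0.0039  0.     -0.0142]
-48.5 [ 0.0102  0.     -0.0274]
-38.6 [ 0.0187  0.0001 -0.0394]
-28.7 [ 0.0292  0.0001 -0.0497]
-18.8 [ 0.0413  0.0001 -0.0581]
-8.8 [ 0.0546  0.0001 -0.0642]
1.1 [ 0.0688  0.0001 -0.068 ]
11.0 [ 0.0835  0.0001 -0.0693]
```

View pics/w17.png

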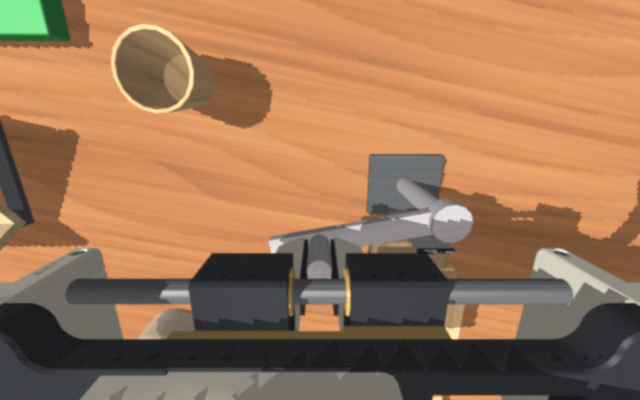

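```bash
python3 -m creep '[{"dx":0.0018,"dy":0,"dz":-0.0072,"rx":0,"ry":0,"rz":0,"gripper":0.1},{"dx":0.004,"dy":0,"dz":-0.0142,"rx":0,"ry":0,"rz":0,"gripper":0.1},{"dx":0.0068,"dy":0,"dz":-0.021,"rx":0,"ry":0,"rz":0,"gripper":0.1},{"dx":0.0102,"dy":0,"dz":-0.0274,"rx":0,"ry":0,"rz":0,"gripper":0.1},{"dx":0.0143,"dy":0,"dz":-0.0336,"rx":0,"ry":0,"rz":0,"gripper":0.1},{"dx":0.0187,"dy":0,"dz":-0.0394,"rx":0,"ry":0,"rz":0,"gripper":0.1},{"dx":0.0237,"dy":0,"dz":-0.0448,"rx":0,"ry":0,"rz":0,"gripper":0.1},{"dx":0.0292,"dy":0,"dz":-0.0497,"rx":0,"ry":0,"rz":0,"gripper":0.1},{"dx":0.0351,"dy":0,"dz":-0.0542,"rx":0,"ry":0,"rz":0,"gripper":0.1},{"dx":0.0413,"dy":0,"dz":-0.0581,"rx":0,"ry":0,"rz":0,"gripper":0.1},{"dx":0.0478,"dy":0,"dz":-0.0615,"rx":0,"ry":0,"rz":0,"gripper":0.1},{"dx":0.0546,"dy":0,"dz":-0.0642,"rx":0,"ry":0,"rz":0,"gripper":0.1},{"dx":0.0616,"dy":0,"dz":-0.0664,"rx":0,"ry":0,"rz":0,"gripper":0.1},{"dx":0.0688,"dy":0,"dz":-0.068,"rx":0,"ry":0,"rz":0,"gripper":0.1},{"dx":0.075,"dy":0,"dz":-0.0688,"rx":0,"ry":0,"rz":0,"gripper":0.1},{"dx":0.079,"dy":0,"dz":-0.069,"rx":0,"ry":0,"rz":0,"gripper":0.1},{"dx":0.079,"dy":0,"dz":-0.069,"rx":0,"ry":0,"rz":0,"gripper":0.1}]' 6;  python3 snap.py w18
python3 - <<'E'
from h import *
s=status.observe();k=s['tool_pos'][:2]-[.5064,.2238];print(np.hypot(*k),np.degrees(np.arctan2(k[1],k[0])))
E
```

```text
time: 26.18
tool_pos: [0.5895, 0.237, 0.1334]
tool_rot: [-1.571, -0.001, 1.763]
contact_force: [2.2, -0.2, 5.3]
opening: 0.0138
t 26.18 q [ 0.26  0.64  1.35  0.    1.16 -1.5 ] p [0.5895 0.237  0.1334] r [-1.571e+00 -1.000e-03  1.763e+00] F [ 2.2 -0.2  5.3] op 0.0138
0.0841753083173995 8.99232190785165
```

View pics/w18.png

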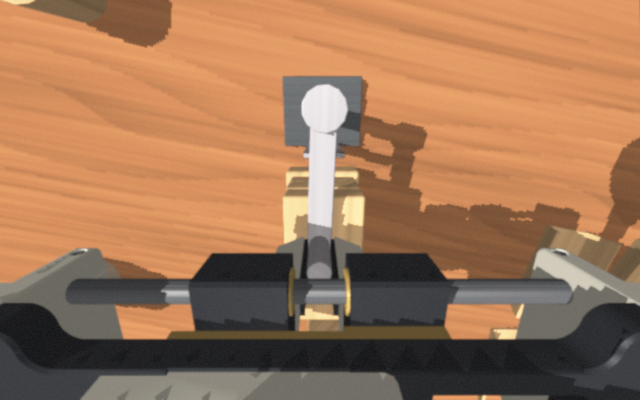

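```bash
python3 -m creep '[{"dx":0.001,"dy":0,"dz":0,"rx":0,"ry":0,"rz":0,"gripper":0.1},{"dx":0.002,"dy":0,"dz":0,"rx":0,"ry":0,"rz":0,"gripper":0.1},{"dx":0.003,"dy":0,"dz":0,"rx":0,"ry":0,"rz":0,"gripper":0.1},{"dx":0.003,"dy":0,"dz":0,"rx":0,"ry":0,"rz":0,"gripper":0.1}]' 10; python3 -m creep '[{"dx":0.001,"dy":0,"dz":0,"rx":0,"ry":0,"rz":0,"gripper":0.1},{"dx":0.0015,"dy":0,"dz":0,"rx":0,"ry":0,"rz":0,"gripper":0.1},{"dx":0.0015,"dy":0,"dz":0,"rx":0,"ry":0,"rz":0,"gripper":0.1}]' 10;python3 - <<'E'
from h import *
s=status.observe();k=s['tool_pos'][:2]-[.5064,.2238];print(np.hypot(*k),np.degrees(np.arctan2(k[1],k[0])))
E
```

```text
time: 26.72
tool_pos: [0.589, 0.2394, 0.1334]
tool_rot: [-1.571, -0.001, 1.763]
contact_force: [1.8, -0.4, 4.8]
opening: 0.0134
time: 27.1
tool_pos: [0.5889, 0.2401, 0.1334]
tool_rot: [-1.571, 0.0, 1.763]
contact_force: [3.4, -3.3, 6.2]
opening: 0.0136
0.08413035750713693 11.20345409632359
```

```bash
python3 -m creep '[{"dx":0.0008,"dy":0,"dz":0,"rx":0,"ry":0,"rz":0,"gripper":0.1},{"dx":0.0015,"dy":0,"dz":0,"rx":0,"ry":0,"rz":0,"gripper":0.1},{"dx":0.0015,"dy":0,"dz":0,"rx":0,"ry":0,"rz":0,"gripper":0.1}]' 15
```

```text
time: 27.48
tool_pos: [0.5889, 0.2402, 0.1334]
tool_rot: [-1.571, 0.003, 1.762]
contact_force: [3.7, -8.3, 5.2]
opening: 0.0135
```

```bash
python3 -m creep '[{"dx":0,"dy":0,"dz":0,"rx":0,"ry":0,"rz":0,"gripper":0.25},{"dx":0,"dy":0,"dz":0,"rx":0,"ry":0,"rz":0,"gripper":0.4},{"dx":0,"dy":0,"dz":0,"rx":0,"ry":0,"rz":0,"gripper":0.4},{"dx":0,"dy":-0.02,"dz":0,"rx":0,"ry":0,"rz":0,"gripper":0.4},{"dx":0,"dy":-0.05,"dz":0,"rx":0,"ry":0,"rz":0,"gripper":0.4},{"dx":0,"dy":-0.1,"dz":-0.02,"rx":0,"ry":0,"rz":0,"gripper":0.4},{"dx":0,"dy":-0.14,"dz":-0.06,"rx":0,"ry":0,"rz":0,"gripper":0.5},{"dx":0,"dy":-0.14,"dz":-0.1,"rx":0,"ry":0,"rz":0,"gripper":0.5},{"dx":0,"dy":-0.14,"dz":-0.1,"rx":0,"ry":0,"rz":0,"gripper":0.5}]' 15; python3 snap.py w19; python3 snap.py t19 top; python3 snap.py s19 scene
python3 - <<'E'
from h import *
im=cv2.imread("pics/w19.png");cv2.imwrite("pics/w19c.png",cv2.resize(im[40:240,230:400],None,fx=4,fy=3,interpolation=cv2.INTER_CUBIC))
im=cv2.imread("pics/s19.png");cv2.imwrite("pics/s19c.png",cv2.resize(im[130:290,200:500],None,fx=2.66,fy=2.66,interpolation=cv2.INTER_CUBIC))
E
```

```text
time: 28.6
tool_pos: [0.6879, 0.2611, 0.27]
tool_rot: [-1.568, -0.0, 1.762]
contact_force: [-0.1, -0.1, -1.0]
opening: 0.0458
t 28.6 q [ 0.26  0.77  0.73  0.    1.65 -1.5 ] p [0.6879 0.2611 0.27  ] r [-1.568 -0.     1.762] F [-0.1 -0.1 -1. ] op 0.0458
t 28.65 q [ 0.26  0.76  0.73  0.    1.65 -1.5 ] p [0.6866 0.261  0.2704] r [-1.567 -0.     1.763] F [-1.  -0.6 -0.1] op 0.0458
t 28.7 q [ 0.26  0.76  0.73  0.    1.65 -1.5 ] p [0.6859 0.261  0.2712] r [-1.567 -0.     1.763] F [-0.2 -0.3 -0.4] op 0.0461
```

View pics/w19c.png

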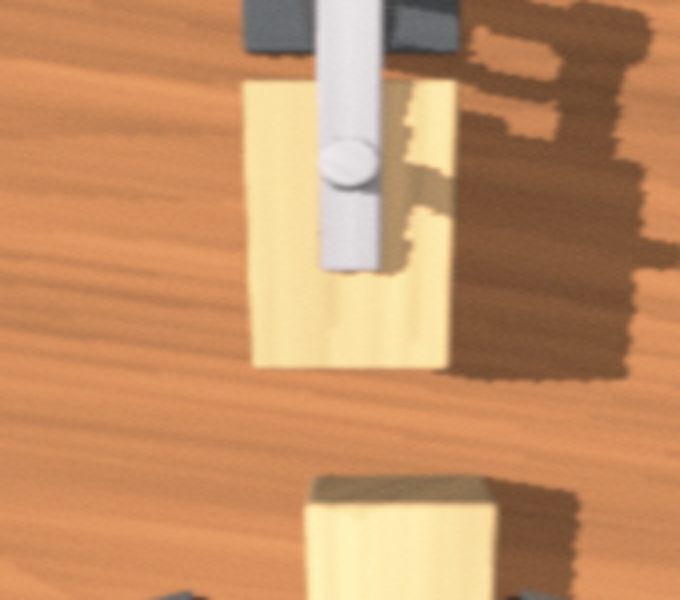

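View pics/s19c.png

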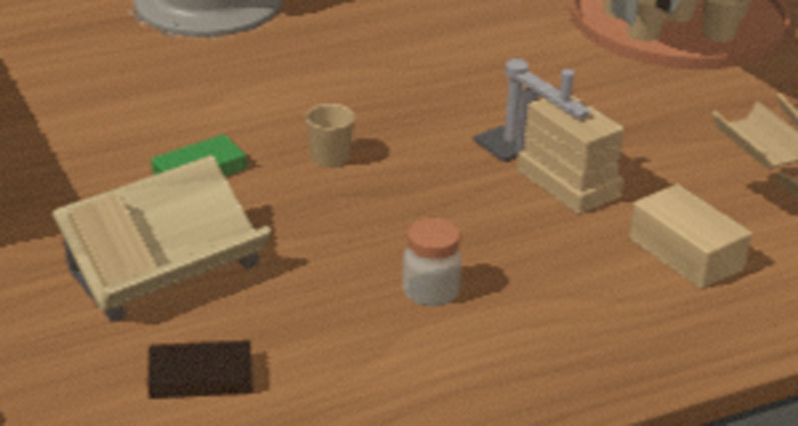

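View pics/t19.png

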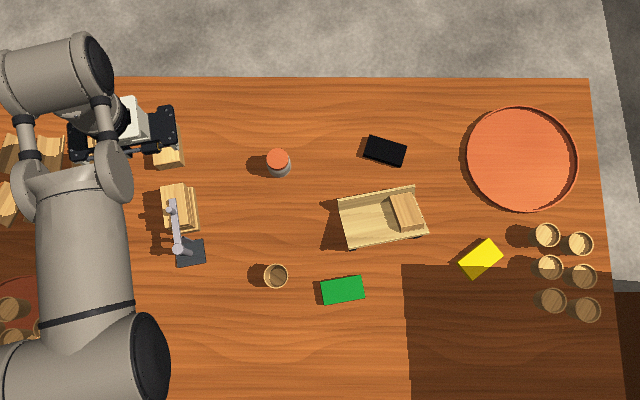

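Run:
```python
from edges import *
o=edges("w19",4,3,230,40,[("fin0",.105,[(316,20),(383,20)]),("fintip",.105,[(322,269),(380,269)]),("near",.094,[(243,80),(458,80)]),("far",.094,[(252,368),(449,367)]),("knob",.141,[(319,160),(379,160)])])
for a,b in(("fin0","fintip"),("near","far")):
    A,B=o[a].mean(0),o[b].mean(0);print(a,((A+B)/2).round(4),np.degrees(np.arctan2(*(B-A)[[1,0]])))
```

```text
fin0 mid [0.5449 0.2317 0.105 ] w 0.0163 yaw 11.01
fintip mid [0.6216 0.2468 0.105 ] w 0.0153 yaw 10.99
near mid [0.5605 0.2349 0.094 ] w 0.0553 yaw 11.0
far mid [0.6574 0.2536 0.094 ] w 0.0558 yaw 11.37
knob mid [0.5892 0.2403 0.141 ] w 0.0135 yaw 11.0
fin0 [0.5833 0.2393 0.105 ] 11.167436054150684
near [0.609  0.2442 0.094 ] 10.889311589005311
```

Finger is at 11.2° and the stack at 10.9°, so they line up. The knob sits where the stop was felt, and everything stands clear of the robot. Handing in.

```bash
python3 -c "
from cell import robot
print(robot.hand_in())"
```

```text
the job is handed in; nothing more can be done
None
```

The riser is built to the mark and proved with the finger. The job was handed in at about 28.7 s of the 72 s; no verdict was reported.

- **Stack:** the base at the gauge was the thin one (28 mm), so it needed three boards. I laid board0, board1 and board2 on it, in that order. Board3 stays in the rack.
- **Height:** the measured top of the stack is 94 to 94.5 mm, against the 94 mm mark.
- **Centring:** the top board lies within about 1 mm of the base's centre and is square to it within about 0.3°. The two boards below sit about 1 to 1.5 mm off centre. Their yaw was read between 10.4° and 12.1° against about 11° for the base, which is within my reading error.
- **Finger:** I gripped the knob lightly and swung the finger until the push rose to about 8 N with no further movement, so it is at its stop. After release it still lay along the stack (11.2° against the stack's 10.9°), clear over the top board.
- **Bystanders:** the last pictures show the cup, the jar, the thick block and the look-alikes standing, with no sign of having moved. I checked these by eye only.

**Disagreement:** the fixed cameras and the wrist camera differed by 2 to 3 mm in y and about 0.5° in yaw at the gauge. I went by the wrist camera and checked each board's edges against the base just before lowering it.

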